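Sort the turned and carved parts into their stock trays

TASK

Sort the five furniture parts lying on the bench into the three stock trays, each into the tray that already holds its own kind: bun feet standing upright, rosettes flat and face up, and the scroll bracket lying flat across the tray, parallel to the one already there. Set every part down on the tray floor, not on another part and not dropped in, and leave the mallet and the gouge where they lie.

Things in the scene. Friction and masses are not known exactly. Their poses are not given: they have to be found in the camera images.
- foot1_mid (a point): Turned wooden bun foot standing upright, one of two alike: round, 54 mm across at its widest (half-way up), 54 mm tall in all, flat base 36 mm across; on top a 42 mm collar and a dowel 10 mm across, 8 mm tall. About 60 g. Point: on its axis, 27 mm above its base; z up along the axis.
- foot2_mid (a point): Turned wooden bun foot standing upright, one of two alike: round, 54 mm across at its widest (half-way up), 54 mm tall in all, flat base 36 mm across; on top a 42 mm collar and a dowel 10 mm across, 8 mm tall. About 60 g. Point: on its axis, 27 mm above its base; z up along the axis.
- rosette1_mid (a point): Round carved wooden rosette lying face up, one of two alike: disc 56 mm across with an upright rim 14 mm high, eight raised petals and a centre boss, 20 mm thick in all. About 35 g. Point: on its axis, 10 mm above its flat back; z up, out of the carved face.
- rosette2_mid (a point): Round carved wooden rosette lying face up, one of two alike: disc 56 mm across with an upright rim 14 mm high, eight raised petals and a centre boss, 20 mm thick in all. About 35 g. Point: on its axis, 10 mm above its flat back; z up, out of the carved face.
- bracket1_mid (a point): Wooden scroll bracket lying on its side: 92 mm long (x), 40 mm wide (y), 28 mm thick (z, up). Straight back at y = +16 mm; on the front a large volute at the -x end (to y = -24 mm) and a small one at the +x end (to y = -20 mm); between them, at x = -10 to +20 mm, a waist 32 mm across (y = -16 to +16 mm), good to grip. About 75 g. Point: x = y = 0, 14 mm above its underside.
- foot_tray: Fixed open plywood tray, one of three alike: outside 132 (x) by 212 (y) by 28 mm high, walls and floor 6 mm, so inside 120 by 200 mm. Dark wooden pull, 6 mm thick, on its -x side. Origin: centre of its underside, z up. The bun feet's tray: one loose foot already stands in it, about 66 mm from the centre along its +y.
- rosette_tray: Fixed open plywood tray, one of three alike: outside 132 (x) by 212 (y) by 28 mm high, walls and floor 6 mm, so inside 120 by 200 mm. Dark wooden pull, 6 mm thick, on its -x side. Origin: centre of its underside, z up. The rosettes' tray: one loose rosette already lies in it, about 66 mm from the centre along its +y.
- bracket_tray: Fixed open plywood tray, one of three alike: outside 132 (x) by 212 (y) by 28 mm high, walls and floor 6 mm, so inside 120 by 200 mm. Dark wooden pull, 6 mm thick, on its -x side. Origin: centre of its underside, z up. The brackets' tray: one loose bracket already lies in it, about 66 mm from the centre along its +y, its length along the tray's x.
- mallet: Round wooden carving mallet lying on the bench, 230 mm long, head 72 mm across, handle along its +x. Origin at the middle of its length, on the bench. Not part of the job.
- gouge: Carving gouge lying on the bench: wooden handle along its -x, steel blade along its +x, 247 mm long, 30 mm thick. Origin near the middle of its length, on the bench. Not part of the job.
There are look-alikes about, which are no part of the job. Leave any pink or yellow look-alike of the part that bears bracket1_mid alone.

How it is judged:
At the end, for the whole second after the job is handed in: All five parts in the tray of their kind (centre within 50 mm across, 90 mm along), on its floor (no more than 4 mm higher), tilted under 0.15 rad, bracket's length within 0.3 rad of the tray's x; at rest; mallet and gouge moved under 30 mm (x of foot1_mid in the frame of foot_tray between -0.05 and 0.05 m and y of foot1_mid in the frame of foot_tray between -0.09 and 0.09 m and z of each of foot1_mid, foot2_mid in the frame of foot_tray below 0.037 m and angle between each of foot1_mid, foot2_mid, rosette1_mid, rosette2_mid, bracket1_mid's own z axis and vertical below 0.15 rad and linear speed of each of foot1, foot2, rosette1, rosette2, bracket1 below 0.02 m/s and x of foot2_mid in the frame of foot_tray between -0.05 and 0.05 m and y of foot2_mid in the frame of foot_tray between -0.09 and 0.09 m and x of rosette1_mid in the frame of rosette_tray between -0.05 and 0.05 m and y of rosette1_mid in the frame of rosette_tray between -0.09 and 0.09 m and z of each of rosette1_mid, rosette2_mid in the frame of rosette_tray below 0.02 m and x of rosette2_mid in the frame of rosette_tray between -0.05 and 0.05 m and y of rosette2_mid in the frame of rosette_tray between -0.09 and 0.09 m and x of bracket1_mid in the frame of bracket_tray between -0.05 and 0.05 m and y of bracket1_mid in the frame of bracket_tray between -0.09 and 0.09 m and z of bracket1_mid in the frame of bracket_tray below 0.024 m and angle between the x axis of bracket1_mid and the x axis of bracket_tray, either way round below 0.3 rad and distance of each of mallet, gouge from where it was at the start of the episode below 0.03 m); the robot touches nothing.
It fails at once if a part is dropped or thrown: it moves faster than 0.75 m/s with no finger touching it (as after a fall of 3 cm) ((linear speed of foot1 above 0.75 m/s and contact force between the fingers and foot1 below 0.05 N) or (linear speed of foot2 above 0.75 m/s and contact force between the fingers and foot2 below 0.05 N) or (linear speed of rosette1 above 0.75 m/s and contact force between the fingers and rosette1 below 0.05 N) or (linear speed of rosette2 above 0.75 m/s and contact force between the fingers and rosette2 below 0.05 N) or (linear speed of bracket1 above 0.75 m/s and contact force between the fingers and bracket1 below 0.05 N)).
It fails at once if the mallet or the gouge is pushed more than 30 mm from its place (distance of any of mallet, gouge from where it was at the start of the episode above 0.03 m).
It also fails if it takes over 125 s, if anything falls off the work surface, if the arm or the gripper's body presses on something with over 40 N, if the wrist force passes 120 N, or if a joint passes its speed limit or range.

ROBOT

A 7-joint arm with a two-finger parallel gripper is mounted at the origin on the work surface. World frame = base frame: x ahead of the robot, y to its left, z up, the work surface at z = 0. Lengths are in m, angles in rad, forces in N, time in s.
With the tool pointing down it reaches from about 0.425 to 0.875 m from the base axis. Payload 8.4 kg.
Tool frame: the origin (TCP) lies on the centre line of the jaws, within the pads' length; the fingertips stand 22 mm ahead of it and the grasp point (between the pads) lies 3 mm ahead of it; z points along the fingers, x is the direction in which the jaws open and shut, and the axes are right-handed (so a half turn about z gives the same grasp; the last joint's range is limited). The gripper opens to 87 mm and grips with 3 to 60 N. Pads are 19 mm wide; open, the fingers measure 117 mm over their backs; the gripper's body (75 mm by 190 mm) begins 51 mm behind the grasp point.
Start: joints at [1.237, 0.333, 0.04, 1.465, -0.013, 1.343, -0.059], TCP at [0.151, -0.632, 0.245] pointing down, gripper open.
Joint ranges: [-2.58, 2.58], [-0.38, 2.09], [-1.3, 1.39], [0.25, 2.4], [-1.5, 4.64], [0.08, 2.09], [-2.65, 2.65]. Speed limits (rad/s): [2.22, 2.22, 2.79, 2.79, 3.14, 3.14, 3.14].

INTERFACE

Orientations are given as a unit quaternion [w, x, y, z].
In Python, from plant import telemetry, viewer, ctrl gives the robot as it stands. The module is installed in compiled form; this text tells all that it offers.
- The arm moves only by the tool apply_moves, never from a script. Its argument "motion" is one flat list of numbers, 5 for each row, row after row: the shift along the tool's x, y, z in m, then the turn about the tool's z in rad, then the closure, from -1 (fully open) to 1 (shut). A call has 1 to 5 rows; each row shifts and turns the commanded pose from where the row before left it, along the tool's axes as they then stand; what a row does not reach is not made up. A row lasts 1/12 s, in which the tool goes at most 41.7 mm and 7.16 degrees, less where a joint would pass 70% of its speed; a pose out of reach is approached as far as the arm can. A call with a gripper value outside its range is refused whole. The fingers move at their own pace and stop on an object; "grip_force" is the grip in N (left out, the last holds). Time passes only in rows, so rows that do not move let the fingers close. It gives the time, the measured TCP pose, the force and the opening at its end, in the units of the state.
- telemetry.read_state(): the state, without advancing time (a new reading comes with each control period).
- viewer.grab_frame(name): name is "scene" or "top"; returns (picture, depth): 400x640x3 uint8, red, green, blue; 400x640 float32, m along the optical axis (not along the pixel's ray), 0 where there is no reading.
- viewer.camera_params(name): a dict with "K" (3x3 intrinsics, pixels), "rvec" (rotation vector, rad) and "tvec" (3), from world to camera coordinates, as OpenCV has them. Camera axes: x right, y down, z forward; pixel columns grow to the right and rows downward; lengths in m; the calibration is good to about 2 mm. A picture is of the moment at which its call begins. camera_params takes no time and is no camera call.
- ctrl.sign_off(): hands the job in, once; it reports no verdict.
The state is a dict: "time": time; "qpos": joint angles; "qd": joint speeds; "joint_efforts": joint torques, N m; "tool_pos": TCP position; "eef_rot": TCP orientation; "contact_force": force on the tool from outside, world axes, zero at the start; "moment": the same for the moment, N m; "finger_gap": finger opening in m.
Only numpy, scipy, OpenCV 4.12 (cv2) and the standard library are available. Lean on these libraries where they do the work, as an engineer would, in place of code of your own. Each camera call takes 0.05 s, during which the arm holds its last target.

## Working session

There is one attempt and no reset: what is moved stays moved. The work goes in short steps, Python scripts to look and compute and a tool call to move; the robot and the scene stay as the last step left them, time stands still between calls to the robot, and variables do not carry over. Pictures are saved under pics/ and viewed, and the job is handed in when it is done.

Besides the shell and the picture viewer there is one more tool, called after "Emit:" as name(argument=value, ...) on one line, values as JSON. apply_moves: Moves the arm, as the interface text tells. Its arguments: {"type":"object","properties":{"motion":{"type":"array","items":{"type":"number"}},"grip_force":{"type":"number"}},"required":["motion"]}

```bash
mkdir -p pics
python3 - <<'E'
from plant import telemetry, viewer
import cv2,numpy as np
print(telemetry.read_state())
for n in ("scene","top"):
    p,d=viewer.grab_frame(n); cv2.imwrite(f"pics/{n}0.png",p[:,:,::-1]); np.savez(f"{n}0.npz",p=p,d=d)
    c=viewer.camera_params(n); R=cv2.Rodrigues(np.array(c["rvec"]))[0]; print(n,c["K"],R,-R.T@np.array(c["tvec"]).ravel())
E
```

```text
{'time': 0.0, 'qpos': array([ 1.23676758,  0.33393755,  0.03984492,  1.46629867, -0.01343549,
        1.34328577, -0.05850187]), 'qd': array([ 0.00044988,  0.00088633, -0.00046441, -0.00018486, -0.0005939 ,
        0.0004817 , -0.00120084]), 'joint_efforts': array([ 9.20876209e-05, -6.56359935e+01,  1.33512955e+00, -4.03795230e+01,
       -5.97931235e-02,  4.51434217e-02,  1.32389910e-04]), 'tool_pos': array([ 0.15113808, -0.63172778,  0.2436282 ]), 'eef_rot': array([-4.87440015e-04,  7.85071776e-01, -6.19404241e-01, -6.74186285e-04]), 'contact_force': array([-0.21812991, -0.04985134, -0.78104474]), 'moment': array([ 0.0311495 , -0.07416655,  0.00027427]), 'finger_gap': 0.08752714500700709}
scene [[446.25473884   0.         323.20443711]
 [  0.         446.25473884 205.2559359 ]
 [  0.           0.           1.        ]] [[-0.40208042  0.91549778  0.01396966]
 [ 0.51597721  0.23916486 -0.82253735]
 [-0.75637217 -0.32351813 -0.5685395 ]] [1.41647994 0.4161496  0.79836429]
top [[366.16847144   0.         322.93958665]
 [  0.         366.16847144 194.13129074]
 [  0.           0.           1.        ]] [[ 0.01031879 -0.99988648 -0.01097938]
 [-0.99365779 -0.00902377 -0.11208372]
 [ 0.11197192  0.01206631 -0.99363811]] [ 0.32625096 -0.01671369  1.14216603]
```

View pics/scene0.png

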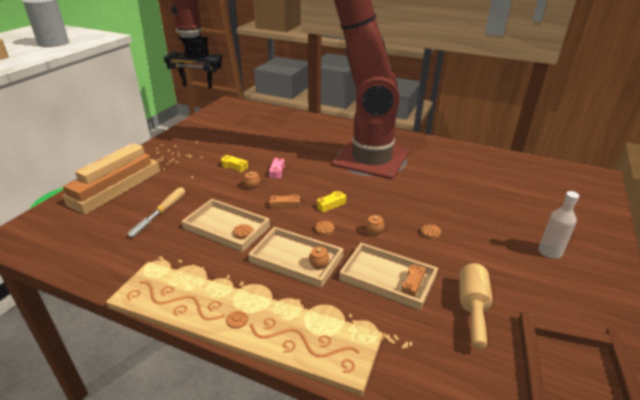

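View pics/top0.png

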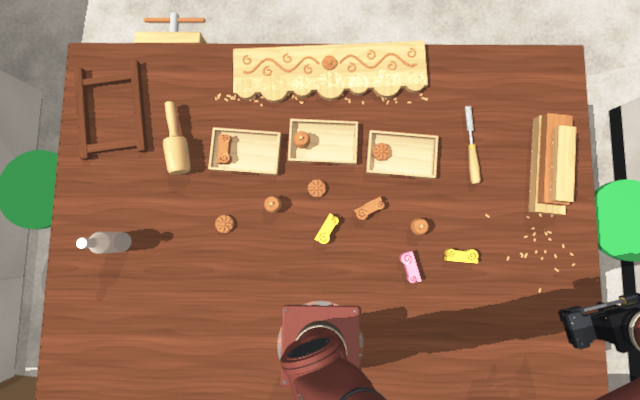

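Scene: the trays, from left to right in the top view, are bracket (245,152), foot (323,142) and rosette (402,155). The parts are rosettes at (317,188) and (225,224), feet at (272,204) and (420,227), and the orange bracket at (370,209). The yellow and pink brackets are look-alikes. Next I'll measure by colour.

```bash
cat > h.py <<'E'
import cv2,numpy as np
from plant import telemetry, viewer
def cam(n):
    c=viewer.camera_params(n); R=cv2.Rodrigues(np.array(c["rvec"]))[0]; t=np.array(c["tvec"]).ravel(); return np.array(c["K"]),R,t
def onplane(n,uv,z):
    K,R,t=cam(n); uv=np.atleast_2d(np.asarray(uv,float)); r=(np.linalg.inv(K)@np.c_[uv,np.ones(len(uv))].T).T@R; C=-R.T@t
    return C+r*((z-C[2])/r[:,2])[:,None]
def world(n,d):
    K,R,t=cam(n); v,u=np.mgrid[:400,:640]; p=np.stack([(u-K[0,2])/K[0,0]*d,(v-K[1,2])/K[1,1]*d,d],-1); return (p-t)@R
def proj(n,P):
    K,R,t=cam(n); q=(np.atleast_2d(P)@R.T+t)@K.T; return q[:,:2]/q[:,2:]
E
python3 - <<'E'
from h import *
f=np.load("top0.npz"); p,d=f["p"],f["d"]
W=world("top",d)
cv2.imwrite("pics/topcrop.png",cv2.resize(p[100:300,195:485][:,:,::-1],None,fx=2.75,fy=2.75,interpolation=cv2.INTER_CUBIC))
h=W[:,:,2]
print("bench h",np.median(h[200:260,150:200]))
z=np.clip((h)*255/0.08,0,255).astype(np.uint8); z[d==0]=0
cv2.imwrite("pics/hcrop.png",cv2.resize(z[100:300,195:485],None,fx=2.75,fy=2.75,interpolation=cv2.INTER_NEAREST))
hsv=cv2.cvtColor(p,cv2.COLOR_RGB2HSV)
m=((h>0.008)&(h<0.09)).astype(np.uint8); m[:110]=0;m[290:]=0;m[:,:195]=0;m[:,500:]=0
n,l,s,c=cv2.connectedComponentsWithStats(m)
for i in range(1,n):
    if s[i,4]>30:
        k=l==i; print(c[i].round(1),s[i],"hmax",h[k].max().round(4),"mean",W[k].mean(0).round(4),"hsv",np.median(hsv[k],0))
E
```

```text
bench h 0.0004540848339921447
[471.5 152. ] [465 110  15  74 520] hmax 0.0356 mean [ 0.5888 -0.4629  0.0227] hsv [ 22.  89. 241.]
[316.6 141.5] [ 288  119   69   46 1038] hmax 0.063 mean [0.6166 0.0182 0.0282] hsv [ 17.  94. 236.]
[236.5 150.9] [ 208  128   73   47 1290] hmax 0.0407 mean [0.5856 0.2681 0.0245] hsv [ 16.  95. 235.]
[398.  153.5] [ 366  131   72   48 1179] hmax 0.0334 mean [ 0.5823 -0.2353  0.0214] hsv [ 17.  94. 231.]
[411.2 145.7] [405 142  15   8  31] hmax 0.0122 mean [ 0.6101 -0.2795  0.0093] hsv [ 22.  70. 251.]
[315.9 188.2] [307 180  18  18 250] hmax 0.0256 mean [0.4713 0.019  0.0164] hsv [ 13.  143.  224.5]
[271.9 204.2] [264 196  17  18 240] hmax 0.059 mean [0.4182 0.1504 0.0423] hsv [ 13.  140.  228.5]
[368.  208.5] [353 197  31  23 337] hmax 0.0341 mean [ 0.4089 -0.1409  0.028 ] hsv [ 14. 138. 237.]
[223.4 223.8] [215 215  18  18 257] hmax 0.0235 mean [0.3587 0.3021 0.0165] hsv [ 13. 143. 223.]
[326.  229.3] [314 214  24  30 340] hmax 0.0345 mean [ 0.3448 -0.0135  0.0283] hsv [ 30. 133. 255.]
[418.4 226.4] [410 218  18  18 256] hmax 0.0571 mean [ 0.3559 -0.2894  0.0422] hsv [ 13.  141.  228.5]
[461.2 256. ] [444 249  34  15 381] hmax 0.0359 mean [ 0.2693 -0.4192  0.0273] hsv [ 29. 139. 255.]
[409.9 266.9] [399 251  22  33 395] hmax 0.034 mean [ 0.2356 -0.2652  0.0274] hsv [165.  48. 255.]
```

View pics/topcrop.png

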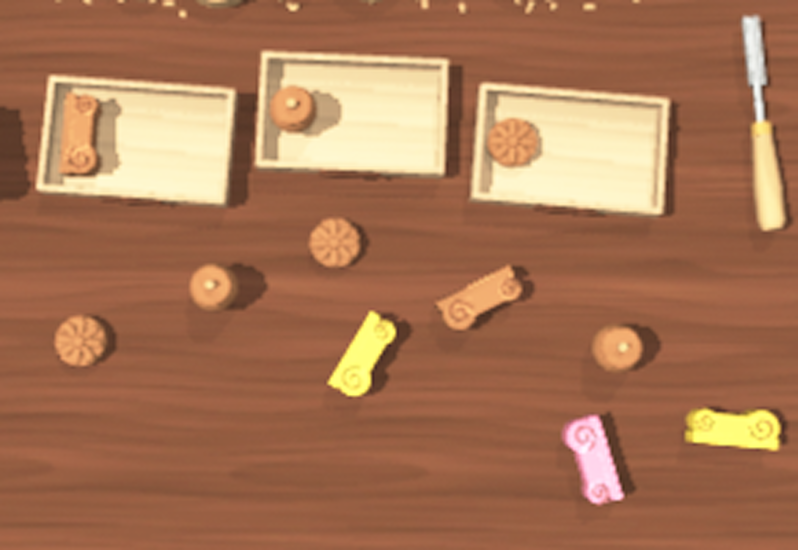

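View pics/hcrop.png

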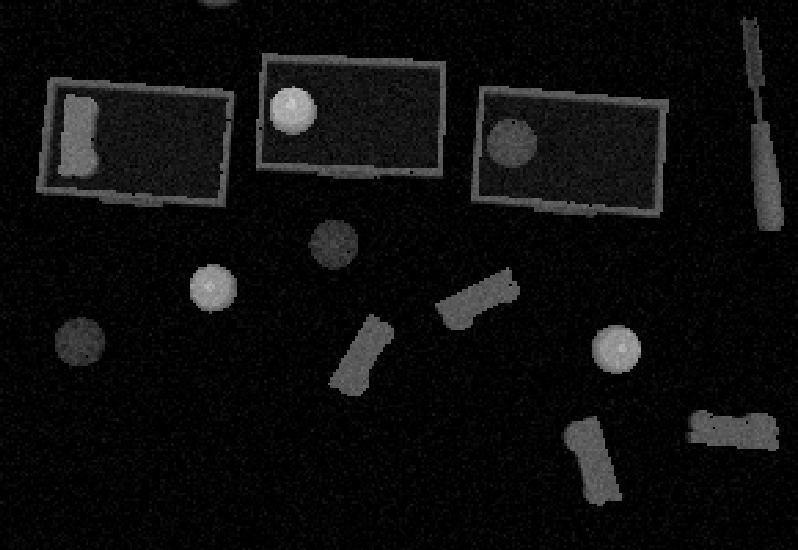

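Run:
```python
from h import *
f=np.load("top0.npz"); p,d=f["p"],f["d"]
hsv=cv2.cvtColor(p,cv2.COLOR_RGB2HSV)
print(hsv[204,272],hsv[204,285],hsv[204,300],hsv[209,370],hsv[188,317],hsv[195,240])
def segs(n,p,box):
    hsv=cv2.cvtColor(p,cv2.COLOR_RGB2HSV)
    m=((hsv[...,0]<18)&(hsv[...,1]>100)&(hsv[...,2]>165)).astype(np.uint8)
    k=np.zeros_like(m);x0,y0,x1,y1=box;k[y0:y1,x0:x1]=1;m&=k
    nn,l,s,c=cv2.connectedComponentsWithStats(m)
    for i in range(1,nn):
        if s[i,4]>40:
            cs=cv2.findContours((l==i).astype(np.uint8),cv2.RETR_EXTERNAL,cv2.CHAIN_APPROX_NONE)[0]
            mr=cv2.minAreaRect(np.vstack(cs))
            b=np.array(s[i,:2])+(s[i,2:4]-1)/2
            print(n,c[i].round(1),"bbox",s[i],"bc",b,"rect",np.round(mr[0],1),np.round(mr[1],1),round(mr[2],1),
             "w14",onplane(n,[c[i]],.014)[0].round(4)[:2],"w27",onplane(n,[c[i]],.027)[0].round(4)[:2], "w28",onplane(n,[c[i]],.028)[0].round(4)[:2])
segs("top",p,(195,110,500,245))
segs("scene",np.load("scene0.npz")["p"],(180,160,450,300))
# trays: corners from height mask rim at 28mm
W=world("top",d);hh=W[...,2]
pale=((hsv[...,1]<130)&(hsv[...,2]>150)&(hsv[...,0]>10)&(hsv[...,0]<30)).astype(np.uint8)
pale[:105]=0;pale[185:]=0;pale[:,:200]=0;pale[:,450:]=0
pale=cv2.morphologyEx(pale,cv2.MORPH_CLOSE,np.ones((3,3)))
for c in cv2.findContours(pale,cv2.RETR_EXTERNAL,cv2.CHAIN_APPROX_NONE)[0]:
    if cv2.contourArea(c)>500:
        b=cv2.boxPoints(cv2.minAreaRect(c)); w=onplane("top",b,.028)[:,:2]
        e=[np.linalg.norm(w[i]-w[(i+1)%4]).round(4) for i in range(4)]
        L=w[1]-w[0] if e[0]>e[1] else w[2]-w[1]
        print("tray",w.mean(0).round(4),e,"y-dir",np.degrees(np.arctan2(L[1],L[0])).round(2), b.mean(0))
```

```text
[ 16 117 227] [  9 139 103] [ 10 142 174] [ 14 135 243] [ 13 140 234] [ 10 144 149]
top [299.8 138.9] bbox [292 131  18  18 208] bc [300.5 139.5] rect [299.6 139.1] [15.2 16.8] 18.4 w14 [0.628  0.0717] w27 [0.6245 0.0707] w28 [0.6243 0.0706]
top [222.6 148.3] bbox [216 133  15  31 354] bc [223. 148.] rect [223.6 148.4] [13.8 30.2] 4.8 w14 [0.5962 0.315 ] w27 [0.5931 0.3112] w28 [0.5928 0.3109]
top [380.9 151.4] bbox [372 143  19  18 279] bc [381.  151.5] rect [381.  151.5] [17. 18.] 90.0 w14 [ 0.5899 -0.1835] w27 [ 0.5869 -0.1816] w28 [ 0.5866 -0.1814]
top [469.7 165.5] bbox [468 144   9  40  48] bc [472.  163.5] rect [469.9 164. ] [39.6  5.4] 79.8 w14 [ 0.5472 -0.4593] w27 [ 0.5447 -0.4542] w28 [ 0.5445 -0.4538]
top [316.  187.7] bbox [307 179  19  18 258] bc [316.  187.5] rect [316. 188.] [17. 17.] 45.0 w14 [0.4733 0.0188] w27 [0.4716 0.0184] w28 [0.4715 0.0184]
top [270.1 203.5] bbox [255 196  24  17 200] bc [266.5 204. ] rect [268.1 201.8] [21.  15.8] 36.0 w14 [0.4226 0.1602] w27 [0.4215 0.1582] w28 [0.4214 0.158 ]
top [368.6 207.9] bbox [353 196  32  24 369] bc [368.5 207.5] rec
[... 2241 characters left out ...]
 36 257] bc [227.5 281.5] rect [228.2 280.5] [100.2  11.9] 16.4 w14 [ 0.7689 -0.1125] w27 [ 0.7797 -0.1037] w28 [ 0.7805 -0.1031]
scene [188.8 296.7] bbox [180 293  19   7  99] bc [189. 296.] rect [189. 296.] [18.  6.] 0.0 w14 [ 0.8562 -0.166 ] w27 [ 0.8655 -0.1564] w28 [ 0.8662 -0.1556]
tray [ 0.5792 -0.2464] [np.float64(0.1408), np.float64(0.2208), np.float64(0.1403), np.float64(0.2178)] y-dir -94.5 [402.0345  154.08621]
tray [0.5877 0.2442] [np.float64(0.1379), np.float64(0.2198), np.float64(0.1373), np.float64(0.2168)] y-dir -94.18 [243.94653 150.18208]
tray [ 0.6204 -0.0007] [np.float64(0.1402), np.float64(0.218), np.float64(0.1397), np.float64(0.215)] y-dir -93.19 [322.75937 140.47028]
```

Run:
```python
from h import *
rows=[]
for n,uvs in (("top",[(316,188),(271,204),(369,208),(223,223),(419,226)]),("scene",[(325,227),(375,224),(285,200),(431,230),(251,180)])):
    p=np.load(n+"0.npz")["p"]
    rows.append(np.hstack([cv2.resize(cv2.copyMakeBorder(p,30,30,30,30,0)[v+30-20:v+30+20,u+30-20:u+30+20],(160,160),interpolation=cv2.INTER_NEAREST) for u,v in uvs]))
cv2.imwrite("pics/crops.png",np.vstack(rows)[:,:,::-1])
# depth based, both cams
cands=dict(r1=(.47,.02),f1=(.42,.155),b=(.41,-.142),r2=(.36,.302),f2=(.357,-.292))
for n in("top","scene"):
    W=world(n,np.load(n+"0.npz")["d"])
    for k,c in cands.items():
        q=W[(np.hypot(W[...,0]-c[0],W[...,1]-c[1])<.06)&(W[...,2]>.006)]
        for lo,hi in((.006,.02),(.02,.034),(.034,.045),(.045,.08)):
            s=q[(q[:,2]>lo)&(q[:,2]<hi)]
            if len(s)>4: print(n,k,lo,len(s),s.mean(0).round(4),((s.min(0)+s.max(0))/2)[:2].round(4),np.ptp(s,0)[:2].round(3))
```

```text
top r1 0.006 228 [0.4717 0.0187 0.0156] [0.4746 0.0129] [0.061 0.075]
top r1 0.02 26 [0.4699 0.0181 0.0216] [0.4685 0.0185] [0.037 0.043]
top f1 0.02 34 [0.4158 0.1444 0.0304] [0.4185 0.1518] [0.052 0.049]
top f1 0.034 95 [0.4175 0.1496 0.0403] [0.4194 0.1526] [0.049 0.046]
top f1 0.045 111 [0.4196 0.1529 0.0477] [0.4199 0.1539] [0.039 0.039]
top b 0.006 9 [ 0.412  -0.1269  0.0087] [ 0.42   -0.1324] [0.085 0.072]
top b 0.02 332 [ 0.4092 -0.1412  0.0282] [ 0.4106 -0.1409] [0.067 0.092]
top r2 0.006 228 [0.3582 0.3014 0.0155] [0.352  0.3023] [0.068 0.054]
top r2 0.02 35 [0.3577 0.3039 0.021 ] [0.3578 0.3022] [0.043 0.038]
top f2 0.006 8 [ 0.3502 -0.3056  0.0067] [ 0.3553 -0.3086] [0.111 0.061]
top f2 0.02 40 [ 0.3565 -0.2809  0.03  ] [ 0.3561 -0.2924] [0.051 0.051]
top f2 0.034 98 [ 0.3549 -0.2894  0.0404] [ 0.3573 -0.2927] [0.048 0.047]
top f2 0.045 118 [ 0.3566 -0.2923  0.0478] [ 0.3556 -0.2925] [0.039 0.042]
scene r1 0.006 195 [0.4788 0.0212 0.0153] [0.4668 0.0191] [0.069 0.053]
scene r1 0.02 28 [0.4738 0.0207 0.021 ] [0.4738 0.0167] [0.035 0.037]
scene f1 0.006 35 [0.4383 0.1568 0.0148] [0.4364 0.153 ] [0.019 0.046]
scene f1 0.02 76 [0.4371 0.1573 0.0283] [0.4232 0.1533] [0.049 0.05 ]
scene f1 0.034 79 [0.434  0.1543 0.039 ] [0.4281 0.1519] [0.04  0.048]
scene f1 0.045 106 [0.4219 0.1531 0.0484] [0.4197 0.1525] [0.046 0.039]
scene b 0.006 111 [ 0.425  -0.1365  0.013 ] [ 0.4233 -0.1416] [0.043 0.089]
scene b 0.02 257 [ 0.4143 -0.1425  0.0279] [ 0.4124 -0.1432] [0.072 0.091]
scene r2 0.006 197 [0.3664 0.3033 0.0152] [0.3695 0.3081] [0.072 0.067]
scene r2 0.02 28 [0.3614 0.3029 0.0209] [0.3579 0.3062] [0.039 0.038]
scene f2 0.006 36 [ 0.3717 -0.2845  0.0121] [ 0.3723 -0.2813] [0.077 0.078]
scene f2 0.02 66 [ 0.3718 -0.2844  0.0275] [ 0.3622 -0.2914] [0.047 0.048]
scene f2 0.034 58 [ 0.3685 -0.2861  0.0393] [ 0.3594 -0.2922] [0.053 0.05 ]
scene f2 0.045 74 [ 0.3589 -0.2935  0.0479] [ 0.3566 -0.2929] [0.046 0.043]
```

View pics/crops.png

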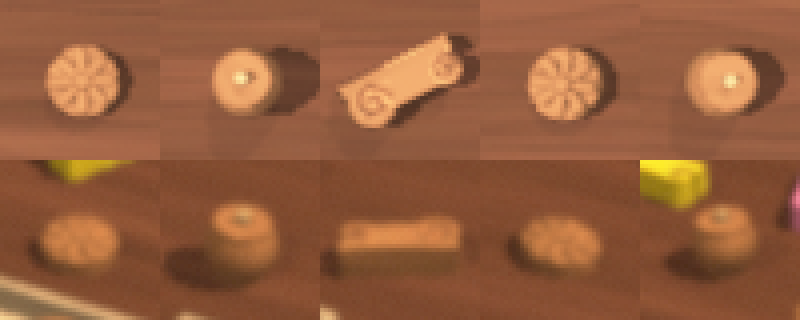

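```bash
cat >> h.py <<'E'
from scipy.spatial.transform import Rotation as Ro
def plan(x,y,z,th=None,step=.036,dstep=6.5,g=None):
    """rows of tool-frame shifts from present pose to world target (th=heading of tool x, deg)"""
    s=telemetry.read_state(); q=s["eef_rot"]; R=Ro.from_quat([q[1],q[2],q[3],q[0]]).as_matrix(); p=s["tool_pos"]
    a=np.degrees(np.arctan2(R[1,0],R[0,0])); dth=0 if th is None else (th-a+180)%360-180
    D=np.array([x,y,z])-p; n=max(1,int(np.ceil(max(np.linalg.norm(D)/step,abs(dth)/dstep))))
    print("t",round(s["time"],2),"p",p.round(4),"th",a.round(1),"gap",round(s["finger_gap"],4),"F",s["contact_force"].round(1),"n",n,"turn/row",round(-np.radians(dth)/n,4))
    for i in range(n):
        t=R.T@(D/n); print(i,t.round(4)); R=R@Ro.from_euler("z",-dth/n,degrees=True).as_matrix()
E
python3 -c "
from h import *
plan(.357,-.2925,.13,-4)"
```

```text
t 0.1 p [ 0.1511 -0.6318  0.2437] th -76.5 gap 0.087 F [ 0.1 -0.3  0.1] n 12 turn/row -0.1055
0 [-0.0235 -0.0233  0.0095]
1 [-0.0209 -0.0256  0.0095]
2 [-0.0181 -0.0277  0.0095]
3 [-0.0151 -0.0294  0.0095]
4 [-0.0119 -0.0308  0.0095]
5 [-0.0086 -0.0319  0.0095]
6 [-0.0052 -0.0327  0.0095]
7 [-0.0017 -0.033   0.0095]
8 [ 0.0018 -0.033   0.0095]
9 [ 0.0052 -0.0326  0.0095]
10 [ 0.0087 -0.0319  0.0095]
11 [ 0.012  -0.0308  0.0095]
```

Emit:
apply_moves(motion=[-0.0235,-0.0233,0.0095,-0.1055,-1,-0.0209,-0.0256,0.0095,-0.1055,-1,-0.0181,-0.0277,0.0095,-0.1055,-1,-0.0151,-0.0294,0.0095,-0.1055,-1,-0.0119,-0.0308,0.0095,-0.1055,-1], grip_force=15)

```text
time: 0.52
tool_pos: [0.2375, -0.4892, 0.1963]
eef_rot: [-0.0, 0.92, -0.391, -0.0]
contact_force: [-0.1, 0.3, -0.6]
finger_gap: 0.0872
```

Emit:
apply_moves(motion=[-0.0086,-0.0319,0.0095,-0.1055,-1,-0.0052,-0.0327,0.0095,-0.1055,-1,-0.0017,-0.033,0.0095,-0.1055,-1,0.0018,-0.033,0.0095,-0.1055,-1,0.0052,-0.0326,0.0095,-0.1055,-1])

```text
time: 0.93
tool_pos: [0.3231, -0.348, 0.149]
eef_rot: [-0.0, 0.991, -0.137, -0.0]
contact_force: [0.5, -0.5, 0.8]
finger_gap: 0.087
```

Emit:
apply_moves(motion=[0.0087,-0.0319,0.0095,-0.1055,-1,0.012,-0.0308,0.0095,-0.1055,-1,0,0,0,0,-1,0,0,0,0,-1])

```text
time: 1.27
tool_pos: [0.3576, -0.2914, 0.13]
eef_rot: [-0.0, 0.999, -0.033, -0.001]
contact_force: [-0.7, -0.5, 0.7]
finger_gap: 0.0868
```

```bash
python3 -c "
from h import *
plan(.357,-.2925,.030,-4,step=.03)
for n in('scene',):
  p,d=viewer.grab_frame(n); cv2.imwrite('pics/s1.png',p[:,:,::-1])
  print(proj(n,[[.357,-.2925,.027],[.357,-.2925,.13]]))
"
```

```text
t 1.27 p [ 0.3576 -0.2914  0.13  ] th -3.8 gap 0.0868 F [-0.7 -0.5  0.7] n 4 turn/row 0.0008
0 [-0.0001  0.0003  0.025 ]
1 [-0.0001  0.0003  0.025 ]
2 [-0.0001  0.0003  0.025 ]
3 [-0.0001  0.0003  0.025 ]
[[252.2656802  180.44732618]
 [249.7759565  152.61540747]]
```

View pics/s1.png

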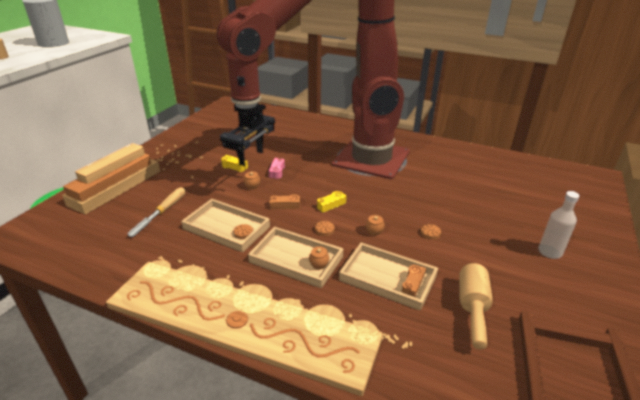

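The gripper hovers over foot2 at (252,180), with the fingers near (243,160) and (262,148). I'll descend and close.

Emit:
apply_moves(motion=[0,0.0003,0.025,0,-1,0,0.0003,0.025,0,-1,0,0.0003,0.025,0,-1,0,0.0003,0.025,0,-1,0,0,0,0,-1])

```text
time: 1.73
tool_pos: [0.3539, -0.294, 0.0269]
eef_rot: [-0.002, 0.999, -0.037, -0.003]
contact_force: [-1.9, 0.8, 0.3]
finger_gap: 0.0867
```

Emit:
apply_moves(motion=[0,0,0,0,0,0,0,0,0,0.5,0,0,0,0,1,0,0,0,0,1,0,0,0,0,1])

```text
time: 2.15
tool_pos: [0.3576, -0.2949, 0.0317]
eef_rot: [0.001, 0.999, -0.035, 0.001]
contact_force: [0.1, -0.4, -0.3]
finger_gap: 0.0618
```

Emit:
apply_moves(motion=[0,0,0,0,1,0,0,0,0,1,0,0,0,0,1])

```text
time: 2.4
tool_pos: [0.3574, -0.2946, 0.0312]
eef_rot: [0.0, 0.999, -0.035, 0.0]
contact_force: [-1.8, 0.9, 6.7]
finger_gap: 0.0522
```

Emit:
apply_moves(motion=[0,0,0,0,1,0,0,0,-0.0,1,0,0,-0.005,0,1,0,0,-0.01,0,1])

```text
time: 2.73
tool_pos: [0.3564, -0.2937, 0.0452]
eef_rot: [-0.001, 0.999, -0.035, -0.001]
contact_force: [-0.0, 0.3, -1.3]
finger_gap: 0.0523
```

```bash
python3 -c "
from h import *
print('a');plan(.357,-.2925,.13,-4,step=.03);print('b')
plan(.6196,-.061,.13,-4)
"
```

```text
a
t 2.73 p [ 0.3564 -0.2937  0.0452] th -4.0 gap 0.0523 F [-0.   0.3 -1.3] n 3 turn/row -0.0
0 [ 0.0001 -0.0004 -0.0283]
1 [ 0.0001 -0.0004 -0.0283]
2 [ 0.0001 -0.0004 -0.0283]
b
t 2.73 p [ 0.3564 -0.2937  0.0452] th -4.0 gap 0.0523 F [-0.   0.3 -1.3] n 11 turn/row -0.0
0 [ 0.0224 -0.0228 -0.0077]
1 [ 0.0224 -0.0228 -0.0077]
2 [ 0.0224 -0.0228 -0.0077]
3 [ 0.0224 -0.0228 -0.0077]
4 [ 0.0224 -0.0228 -0.0077]
5 [ 0.0224 -0.0228 -0.0077]
6 [ 0.0224 -0.0228 -0.0077]
7 [ 0.0224 -0.0228 -0.0077]
8 [ 0.0224 -0.0228 -0.0077]
9 [ 0.0224 -0.0228 -0.0077]
10 [ 0.0224 -0.0228 -0.0077]
```

Emit:
apply_moves(motion=[0,0,-0.028,0,1,0,0,-0.028,0,1,0.0,0.0,-0.028,0,1,0.0246,-0.0251,0,0,1,0.0246,-0.0251,0,0,1])

```text
time: 3.15
tool_pos: [0.4103, -0.2491, 0.1324]
eef_rot: [0.002, 0.999, -0.037, 0.002]
contact_force: [1.2, -0.5, -1.3]
finger_gap: 0.0523
```

Emit:
apply_moves(motion=[0.0246,-0.0251,0,0,1,0.0246,-0.0251,0,0,1,0.0246,-0.0251,0,0,1,0.0246,-0.0251,0,0,1,0.0246,-0.0251,0,0,1])

```text
time: 3.57
tool_pos: [0.5422, -0.1298, 0.1305]
eef_rot: [0.0, 0.999, -0.035, 0.0]
contact_force: [0.6, -0.4, 0.2]
finger_gap: 0.0522
```

Emit:
apply_moves(motion=[0.0246,-0.0251,0,0,1,0.0246,-0.0251,0,0,1,0.0246,-0.0251,0,0,1,0,0,0,0,1,0,0,0,0,1])

```text
time: 3.98
tool_pos: [0.6209, -0.0585, 0.1299]
eef_rot: [-0.001, 0.999, -0.033, -0.0]
contact_force: [-0.8, -1.2, -0.1]
finger_gap: 0.0527
```

```bash
python3 -c "
from h import *
plan(.6196,-.061,.0405,-4,step=.025)
for n in('scene','top'):
  p,d=viewer.grab_frame(n); cv2.imwrite('pics/%s2.png'%n,cv2.resize(p[120:300,190:450] if n=='scene' else p[100:280,200:460],None,fx=3,fy=3)[:,:,::-1])
"
```

```text
t 3.98 p [ 0.6209 -0.0585  0.1299] th -3.8 gap 0.0527 F [-0.8 -1.2 -0.1] n 4 turn/row 0.0009
0 [-0.0003  0.0007  0.0223]
1 [-0.0003  0.0007  0.0223]
2 [-0.0003  0.0007  0.0223]
3 [-0.0003  0.0007  0.0223]
```

View pics/scene2.png

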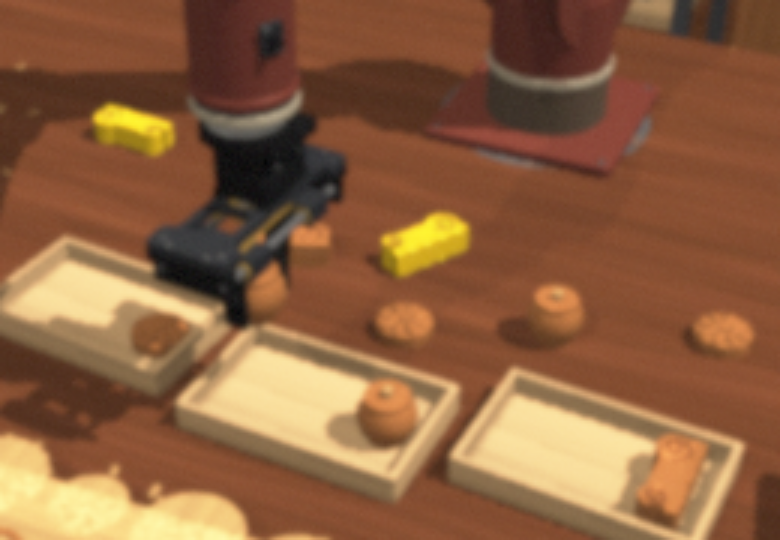

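The foot is held, visible at about (265,290) in the crop, above the end of the foot tray. I'll lower it.

Emit:
apply_moves(motion=[-0.0003,0.0007,0.022,0,1,-0.0003,0.0007,0.022,0,1,-0.0003,0.0007,0.022,0,1,0,0,0.015,0,1,0,0,0.006,0,1])

```text
time: 4.5
tool_pos: [0.6168, -0.0651, 0.0405]
eef_rot: [0.0, 0.999, -0.036, -0.002]
contact_force: [-0.0, -0.5, 0.6]
finger_gap: 0.0524
```

Emit:
apply_moves(motion=[0,0,0.002,0,1,0,0,0.001,0,1,0,0,0,0,1,0,0,0,0,1])

```text
time: 4.83
tool_pos: [0.6196, -0.0634, 0.0408]
eef_rot: [0.0, 0.999, -0.035, 0.001]
contact_force: [-0.2, -0.7, -0.9]
finger_gap: 0.0524
```

Emit:
apply_moves(motion=[0,0,0.0015,0,1,0,0,0.001,0,1,0,0,0.001,0,1,0,0,0,0,1,0,0,0,0,1])

```text
time: 5.25
tool_pos: [0.6194, -0.0632, 0.0372]
eef_rot: [0.0, 0.999, -0.035, 0.0]
contact_force: [-3.7, -0.3, 9.2]
finger_gap: 0.0525
```

Contact is 9 N, so the foot is on the floor. I'll open partway and rise.

Emit:
apply_moves(motion=[0,0,0,0,0.0,0,0,0,0,-0.4,0,0,0,0,-0.6,0,0,0,0,-0.6,0,0,0,0,-0.6])

```text
time: 5.67
tool_pos: [0.6189, -0.0632, 0.0359]
eef_rot: [-0.0, 0.999, -0.035, -0.0]
contact_force: [0.3, -0.1, 0.9]
finger_gap: 0.0673
```

Emit:
apply_moves(motion=[0,0,-0.01,0,-0.6,0,0,-0.02,0,-0.6,0,0,-0.03,0,-0.6,0,0,-0.03,0,-1,0,0,0,0,-1])

```text
time: 6.08
tool_pos: [0.6222, -0.0628, 0.133]
eef_rot: [0.0, 0.999, -0.035, 0.004]
contact_force: [2.1, 0.5, 0.5]
finger_gap: 0.0766
```

```bash
python3 -c "
from h import *
plan(.420,.153,.13,-4)
for n in('scene',):
  p,d=viewer.grab_frame(n); cv2.imwrite('pics/%s3.png'%n,cv2.resize(p[120:300,190:450] if n=='scene' else p[100:280,200:460],None,fx=3,fy=3)[:,:,::-1])
"
```

```text
t 6.08 p [ 0.6222 -0.0628  0.133 ] th -4.0 gap 0.0766 F [2.1 0.5 0.5] n 9 turn/row -0.0
0 [-0.0241 -0.0224  0.0001]
1 [-0.0241 -0.0224  0.0001]
2 [-0.0241 -0.0224  0.0001]
3 [-0.0241 -0.0224  0.0001]
4 [-0.0241 -0.0224  0.0001]
5 [-0.0241 -0.0224  0.0001]
6 [-0.0241 -0.0224  0.0001]
7 [-0.0241 -0.0224  0.0001]
8 [-0.0241 -0.0224  0.0001]
```

View pics/scene3.png

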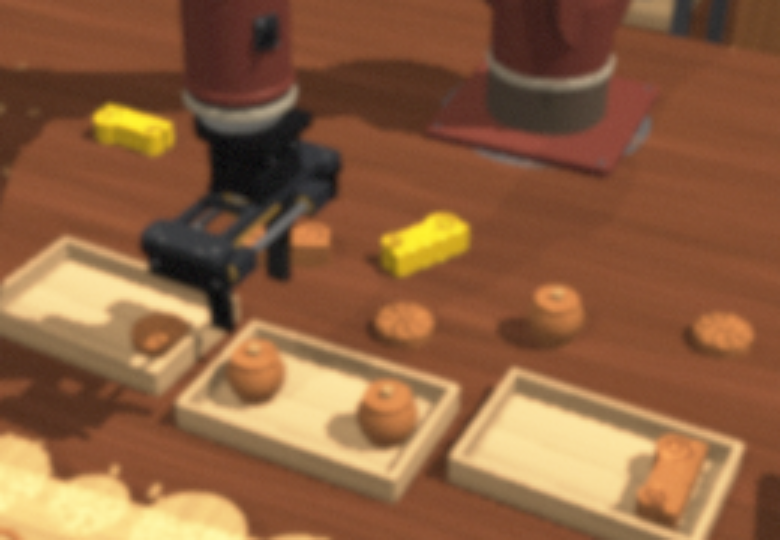

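Foot2 stands upright in the foot tray, at crop pixel (257,370). Next is foot1.

Emit:
apply_moves(motion=[-0.0241,-0.0224,0,0,-1,-0.0241,-0.0224,0,0,-1,-0.0241,-0.0224,0,0,-1,-0.0241,-0.0224,0,0,-1,-0.0241,-0.0224,0,0,-1])

```text
time: 6.55
tool_pos: [0.505, 0.0578, 0.1255]
eef_rot: [0.0, 0.999, -0.035, -0.0]
contact_force: [0.3, 0.5, -0.1]
finger_gap: 0.0867
```

Emit:
apply_moves(motion=[-0.0241,-0.0224,0,0,-1,-0.0241,-0.0224,0,0,-1,-0.0241,-0.0224,0,0,-1,-0.0241,-0.0224,0,0,-1,0,0,0,0,-1])

```text
time: 6.97
tool_pos: [0.4125, 0.1574, 0.1259]
eef_rot: [0.0, 0.999, -0.032, -0.001]
contact_force: [0.5, 0.6, -0.6]
finger_gap: 0.0873
```

Emit:
apply_moves(motion=[0,0,0,0,-1,0,0,0,0,-1,0,0,0,0,-1])

```text
time: 7.22
tool_pos: [0.4173, 0.1522, 0.1259]
eef_rot: [0.0, 0.999, -0.036, -0.0]
contact_force: [0.3, -0.2, 0.1]
finger_gap: 0.087
```

```bash
python3 -c "
from h import *
plan(.420,.153,.031,-4,step=.03)
"
```

```text
t 7.22 p [0.4173 0.1522 0.1259] th -4.1 gap 0.087 F [ 0.3 -0.2  0.1] n 4 turn/row -0.0004
0 [ 0.0007 -0.0003  0.0237]
1 [ 0.0007 -0.0003  0.0237]
2 [ 0.0007 -0.0003  0.0237]
3 [ 0.0007 -0.0003  0.0237]
```

Emit:
apply_moves(motion=[0.0007,-0.0003,0.025,0,-1,0.0007,-0.0003,0.025,0,-1,0.0007,-0.0003,0.025,0,-1,0.0007,-0.0003,0.015,0,-1,0,0,0.005,0,-1])

```text
time: 7.63
tool_pos: [0.4187, 0.1528, 0.0285]
eef_rot: [0.0, 0.999, -0.036, -0.002]
contact_force: [-0.8, -0.4, -0.4]
finger_gap: 0.0869
```

Emit:
apply_moves(motion=[0,0,0,0,0,0,0,0,0,0.5,0,0,0,0,1,0,0,0,0,1,0,0,0,0,1])

```text
time: 8.05
tool_pos: [0.4203, 0.1542, 0.0319]
eef_rot: [-0.0, 0.999, -0.035, 0.001]
contact_force: [-0.6, 0.2, 0.3]
finger_gap: 0.0618
```

Emit:
apply_moves(motion=[0,0,0,0,1,0,0,0,0,1,0,0,0,0,1,0,0,0,0,1,0,0,0,0,1])

```text
time: 8.47
tool_pos: [0.42, 0.1541, 0.0316]
eef_rot: [0.0, 0.999, -0.035, 0.0]
contact_force: [-1.2, -0.7, 6.0]
finger_gap: 0.0523
```

Emit:
apply_moves(motion=[0,0,-0.01,0,1,0,0,-0.03,0,1,0,0,-0.03,0,1,0,0,-0.03,0,1,0.0266,0.0171,0,0,1])

```text
time: 8.88
tool_pos: [0.4447, 0.14, 0.1375]
eef_rot: [-0.001, 0.999, -0.032, 0.004]
contact_force: [2.6, 2.0, -0.4]
finger_gap: 0.0525
```

Emit:
apply_moves(motion=[0.0266,0.0171,0,0,1,0.0266,0.0171,0,0,1,0.0266,0.0171,0,0,1,0.0266,0.0171,0,0,1,0.0266,0.0171,0,0,1])

```text
time: 9.3
tool_pos: [0.5725, 0.0395, 0.1316]
eef_rot: [-0.0, 0.999, -0.035, -0.0]
contact_force: [0.7, 0.9, -0.7]
finger_gap: 0.0523
```

Emit:
apply_moves(motion=[0.0266,0.0171,0,0,1,0.0266,0.0171,0,0,1,0,0,0,0,1,0,0,0,0,1,0,0,0,0,1])

```text
time: 9.72
tool_pos: [0.6217, 0.0035, 0.1311]
eef_rot: [-0.0, 0.999, -0.035, -0.0]
contact_force: [-0.5, 0.7, -1.2]
finger_gap: 0.0527
```

```bash
python3 -c "
from h import *
plan(.623,.003,.0375,-4,step=.025)
"
```

```text
t 9.72 p [0.6217 0.0035 0.1311] th -4.0 gap 0.0527 F [-0.5  0.7 -1.2] n 4 turn/row 0.0001
0 [0.0003 0.0001 0.0234]
1 [0.0003 0.0001 0.0234]
2 [0.0003 0.0001 0.0234]
3 [0.0003 0.0001 0.0234]
```

Emit:
apply_moves(motion=[0.0003,0,0.02,0,1,0.0003,0,0.025,0,1,0.0003,0,0.022,0,1,0.0003,0,0.015,0,1,0,0,0.008,0,1])

```text
time: 10.13
tool_pos: [0.6219, 0.0035, 0.0394]
eef_rot: [-0.0, 0.999, -0.034, -0.001]
contact_force: [-0.5, 0.8, -1.3]
finger_gap: 0.0525
```

Emit:
apply_moves(motion=[0,0,0.001,0,1,0,0,0.001,0,1,0,0,0,0,1,0,0,0,0,1])

```text
time: 10.47
tool_pos: [0.6243, 0.0028, 0.0404]
eef_rot: [-0.0, 0.999, -0.035, 0.001]
contact_force: [0.5, 0.2, -0.6]
finger_gap: 0.0521
```

Emit:
apply_moves(motion=[0,0,0.001,0,1,0,0,0.001,0,1,0,0,0.001,0,1,0,0,0,0,1,0,0,0,0,1])

```text
time: 10.88
tool_pos: [0.624, 0.0026, 0.0376]
eef_rot: [0.0, 0.999, -0.035, 0.001]
contact_force: [-4.5, -0.4, 10.7]
finger_gap: 0.0523
```

Emit:
apply_moves(motion=[0,0,0,0,0.0,0,0,0,0,-0.4,0,0,0,0,-0.6,0,0,0,0,-0.6,0,0,0,0,-0.6])

```text
time: 11.3
tool_pos: [0.6235, 0.0026, 0.036]
eef_rot: [-0.0, 0.999, -0.035, -0.0]
contact_force: [-0.1, 0.8, -0.1]
finger_gap: 0.0675
```

Emit:
apply_moves(motion=[0,0,-0.01,0,-0.6,0,0,-0.02,0,-0.6,0,0,-0.03,0,-0.6,0,0,-0.03,0,-1,0,0,0,0,-1])

```text
time: 11.72
tool_pos: [0.6267, 0.0034, 0.133]
eef_rot: [-0.0, 0.999, -0.035, 0.004]
contact_force: [1.1, 0.2, 0.8]
finger_gap: 0.076
```

Emit:
apply_moves(motion=[-0.0306,-0.0012,0,0,-1,-0.0306,-0.0012,0,0,-1,-0.0306,-0.0012,0,0,-1,-0.0306,-0.0012,0,0,-1,-0.0306,-0.0012,0,0,-1])

```text
time: 12.13
tool_pos: [0.47, 0.0196, 0.1263]
eef_rot: [0.0, 0.999, -0.035, 0.0]
contact_force: [-0.5, 0.5, 1.9]
finger_gap: 0.0868
```

Emit:
apply_moves(motion=[0,0,0,0,-1,0,0,0,0,-1,0,0,0,0,-1])

```text
time: 12.38
tool_pos: [0.4722, 0.0192, 0.1269]
eef_rot: [0.0, 0.999, -0.035, 0.001]
contact_force: [0.5, -0.5, 0.2]
finger_gap: 0.0873
```

```bash
python3 -c "
from h import *
plan(.472,.019,.026,-4,step=.025)
for n in('scene',):
  p,d=viewer.grab_frame(n); cv2.imwrite('pics/%s4.png'%n,cv2.resize(p[120:300,190:450] if n=='scene' else p[100:280,200:460],None,fx=3,fy=3)[:,:,::-1])
"
```

```text
t 12.38 p [0.4722 0.0192 0.1269] th -4.0 gap 0.0873 F [ 0.5 -0.5  0.2] n 5 turn/row -0.0001
0 [-0.0001  0.      0.0202]
1 [-0.0001  0.      0.0202]
2 [-0.0001  0.      0.0202]
3 [-0.0001  0.      0.0202]
4 [-0.0001  0.      0.0202]
```

View pics/scene4.png

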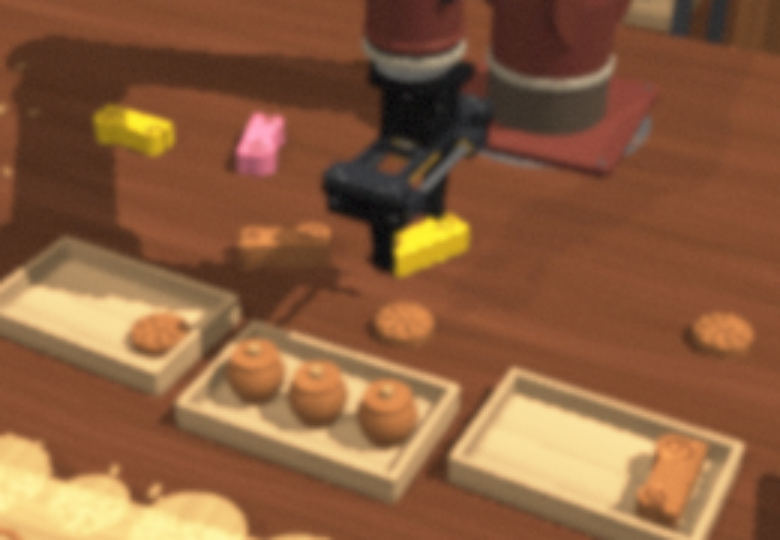

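All three feet stand in the tray, at crop pixels (257,370), (318,392) and (388,412). Next I'll descend on rosette1.

Emit:
apply_moves(motion=[0,0,0.025,0,-1,0,0,0.025,0,-1,0,0,0.025,0,-1,0,0,0.014,0,-1,0,0,0.006,0,-1])

```text
time: 12.85
tool_pos: [0.4709, 0.0196, 0.0289]
eef_rot: [-0.001, 0.999, -0.035, -0.002]
contact_force: [0.4, -0.1, -0.5]
finger_gap: 0.0872
```

Emit:
apply_moves(motion=[0,0,0.003,0,-1,0,0,0.002,0,-1,0,0,0,0,-1,0,0,0,0,0.2,0,0,0,0,0.5])

```text
time: 13.27
tool_pos: [0.472, 0.0193, 0.0269]
eef_rot: [0.0, 0.999, -0.035, 0.001]
contact_force: [0.0, 0.2, -0.6]
finger_gap: 0.0797
```

Emit:
apply_moves(motion=[0,0,0,0,1,0,0,0,0,1,0,0,0,0,1,0,0,0,0,1,0,0,0,0,1])

```text
time: 13.68
tool_pos: [0.4714, 0.0193, 0.0263]
eef_rot: [0.0, 0.999, -0.035, 0.0]
contact_force: [-0.4, 0.6, 2.7]
finger_gap: 0.0555
```

Emit:
apply_moves(motion=[0,0,0,0,1,0,0,0,0,1,0,0,0,0,1])

```text
time: 13.93
tool_pos: [0.4714, 0.0193, 0.0262]
eef_rot: [0.0, 0.999, -0.035, 0.0]
contact_force: [-0.4, -0.2, 4.0]
finger_gap: 0.0554
```

Emit:
apply_moves(motion=[0,0,-0.01,0,1,0,0,-0.025,0,1,0,0,-0.03,0,1,0,0,-0.03,0,1,0.0128,0.0319,0,0,1])

```text
time: 14.35
tool_pos: [0.484, -0.0073, 0.1273]
eef_rot: [-0.001, 1.0, -0.031, 0.004]
contact_force: [3.4, 1.9, 1.0]
finger_gap: 0.0558
```

Emit:
apply_moves(motion=[0.0128,0.0319,0,0,1,0.0128,0.0319,0,0,1,0.0128,0.0319,0,0,1,0.0128,0.0319,0,0,1,0.0128,0.0319,0,0,1])

```text
time: 14.77
tool_pos: [0.5347, -0.1785, 0.1217]
eef_rot: [-0.0, 0.999, -0.035, 0.0]
contact_force: [1.2, 0.8, -0.1]
finger_gap: 0.0559
```

Emit:
apply_moves(motion=[0.0128,0.0319,0,0,1,0.0128,0.0319,0,0,1,0.0128,0.0319,0,0,1,0.0128,0.0319,0,0,1,0,0,0,0,1])

```text
time: 15.18
tool_pos: [0.5761, -0.3159, 0.1209]
eef_rot: [0.001, 0.999, -0.039, 0.0]
contact_force: [-1.5, -1.1, 0.5]
finger_gap: 0.055
```

Emit:
apply_moves(motion=[0,0,0,0,1,0,0,0,0,1])

```text
time: 15.35
tool_pos: [0.5766, -0.307, 0.1211]
eef_rot: [-0.001, 0.999, -0.035, -0.0]
contact_force: [-0.0, 0.5, -0.0]
finger_gap: 0.0549
```

```bash
python3 -c "
from h import *
plan(.577,-.308,.0325,-4,step=.02)
for n in('scene',):
  p,d=viewer.grab_frame(n); cv2.imwrite('pics/%s5.png'%n,cv2.resize(p[120:300,150:410] if n=='scene' else p[100:280,200:460],None,fx=3,fy=3)[:,:,::-1])
"
```

```text
t 15.35 p [ 0.5766 -0.307   0.1211] th -4.0 gap 0.0549 F [-0.   0.5 -0. ] n 5 turn/row 0.0
0 [0.0001 0.0002 0.0177]
1 [0.0001 0.0002 0.0177]
2 [0.0001 0.0002 0.0177]
3 [0.0001 0.0002 0.0177]
4 [0.0001 0.0002 0.0177]
```

View pics/scene5.png

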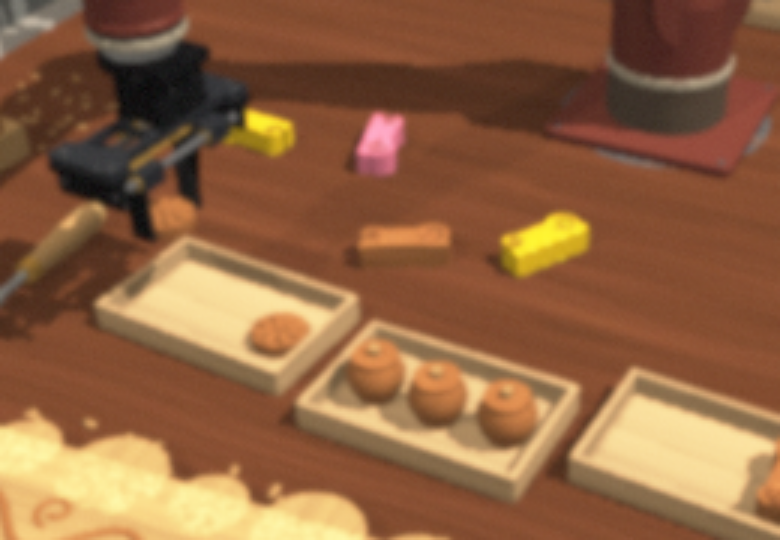

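Rosette1 is held level over the −y end of the rosette tray. I'll lower it.

Emit:
apply_moves(motion=[0,0,0.022,0,1,0,0,0.025,0,1,0,0,0.02,0,1,0,0,0.01,0,1,0,0,0.005,0,1])

```text
time: 15.82
tool_pos: [0.5759, -0.3062, 0.0378]
eef_rot: [-0.001, 0.999, -0.034, -0.001]
contact_force: [-0.4, -0.7, 0.6]
finger_gap: 0.0556
```

Emit:
apply_moves(motion=[0,0,0.002,0,1,0,0,0.001,0,1,0,0,0,0,1,0,0,0,0,1])

```text
time: 16.15
tool_pos: [0.5773, -0.308, 0.0373]
eef_rot: [0.0, 0.999, -0.035, 0.001]
contact_force: [0.0, -0.2, -0.7]
finger_gap: 0.0556
```

Emit:
apply_moves(motion=[0,0,0.0015,0,1,0,0,0.0015,0,1,0,0,0.001,0,1,0,0,0,0,1,0,0,0,0,1])

```text
time: 16.57
tool_pos: [0.5768, -0.3079, 0.0323]
eef_rot: [0.0, 0.999, -0.035, 0.0]
contact_force: [-0.7, -0.2, 2.9]
finger_gap: 0.0552
```

Emit:
apply_moves(motion=[0,0,0.001,0,1,0,0,0,0,1,0,0,0,0,1])

```text
time: 16.82
tool_pos: [0.5768, -0.3079, 0.0322]
eef_rot: [0.0, 0.999, -0.035, 0.0]
contact_force: [-4.4, 1.5, 11.6]
finger_gap: 0.0555
```

Emit:
apply_moves(motion=[0,0,0,0,0.0,0,0,0,0,-0.4,0,0,0,0,-0.6,0,0,0,0,-0.6,0,0,0,0,-0.6])

```text
time: 17.23
tool_pos: [0.5765, -0.3077, 0.0307]
eef_rot: [-0.0, 0.999, -0.035, -0.0]
contact_force: [-0.5, 0.6, -0.1]
finger_gap: 0.0681
```

Emit:
apply_moves(motion=[0,0,-0.01,0,-0.6,0,0,-0.025,0,-0.6,0,0,-0.03,0,-0.6,0,0,-0.03,0,-1,-0.0137,-0.0313,0,0,-1])

```text
time: 17.65
tool_pos: [0.5684, -0.2828, 0.1331]
eef_rot: [0.003, 0.999, -0.038, 0.005]
contact_force: [1.1, -0.5, 0.7]
finger_gap: 0.0765
```

Emit:
apply_moves(motion=[-0.0137,-0.0313,0,0,-1,-0.0137,-0.0313,0,0,-1,-0.0137,-0.0313,0,0,-1,-0.0137,-0.0313,0,0,-1,-0.0137,-0.0313,0,0,-1])

```text
time: 18.07
tool_pos: [0.5072, -0.1133, 0.1268]
eef_rot: [0.0, 0.999, -0.035, 0.0]
contact_force: [0.4, 0.1, 1.2]
finger_gap: 0.0868
```

Emit:
apply_moves(motion=[-0.0137,-0.0313,0,0,-1,-0.0137,-0.0313,0,0,-1,-0.0137,-0.0313,0,0,-1,-0.0137,-0.0313,0,0,-1,-0.0137,-0.0313,0,0,-1])

```text
time: 18.48
tool_pos: [0.4498, 0.0476, 0.1268]
eef_rot: [0.0, 0.999, -0.035, 0.001]
contact_force: [1.2, 1.3, -0.9]
finger_gap: 0.087
```

Emit:
apply_moves(motion=[-0.0137,-0.0313,0,0,-1,-0.0137,-0.0313,0,0,-1,-0.0137,-0.0313,0,0,-1,-0.0137,-0.0313,0,0,-1,-0.0137,-0.0313,0,0,-1])

```text
time: 18.9
tool_pos: [0.3924, 0.2086, 0.1269]
eef_rot: [0.0, 0.999, -0.035, 0.001]
contact_force: [1.1, 0.3, -0.5]
finger_gap: 0.0873
```

Emit:
apply_moves(motion=[-0.0137,-0.0313,0,0,-1,-0.0137,-0.0313,0,0,-1,-0.0137,-0.0313,0,0,-1,0,0,0,0,-1,0,0,0,0,-1])

```text
time: 19.32
tool_pos: [0.3575, 0.3057, 0.1267]
eef_rot: [-0.0, 0.999, -0.033, 0.0]
contact_force: [0.3, -1.6, -0.2]
finger_gap: 0.0874
```

```bash
python3 -c "
from h import *
plan(.3595,.303,.026,-4,step=.025)
for n in('scene',):
  p,d=viewer.grab_frame(n); cv2.imwrite('pics/%s6.png'%n,cv2.resize(p[120:300,190:450] if n=='scene' else p[100:280,200:460],None,fx=3,fy=3)[:,:,::-1])
"
```

```text
t 19.32 p [0.3575 0.3057 0.1267] th -3.8 gap 0.0874 F [ 0.3 -1.6 -0.2] n 5 turn/row 0.0008
0 [0.0004 0.0005 0.0201]
1 [0.0004 0.0005 0.0201]
2 [0.0004 0.0005 0.0201]
3 [0.0004 0.0005 0.0201]
4 [0.0004 0.0005 0.0201]
```

View pics/scene6.png

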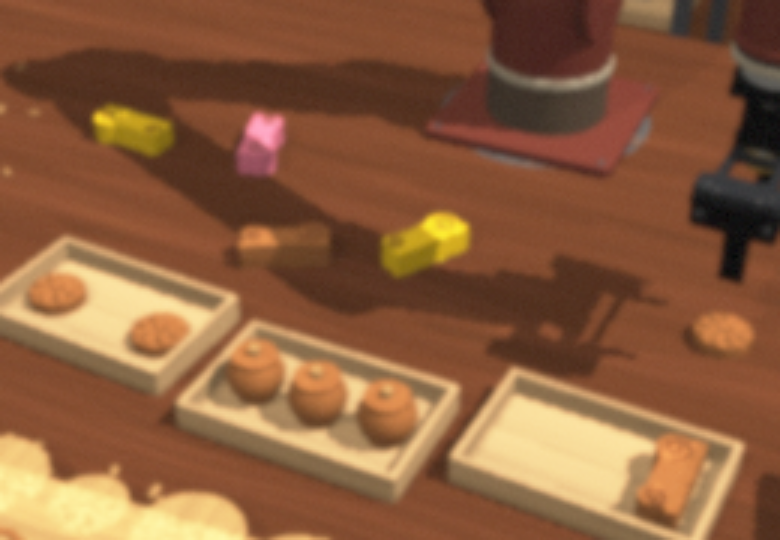

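Rosette1 lies flat in its tray, at crop pixel (57,292). Next is rosette2.

Emit:
apply_moves(motion=[0.0005,0.0004,0.025,0,-1,0.0005,0.0004,0.025,0,-1,0,0,0.025,0,-1,0,0,0.014,0,-1,0,0,0.006,0,-1])

```text
time: 19.78
tool_pos: [0.3594, 0.3004, 0.0292]
eef_rot: [0.001, 0.999, -0.036, -0.001]
contact_force: [0.1, -1.2, -0.9]
finger_gap: 0.0872
```

Emit:
apply_moves(motion=[0,0,0.003,0,-1,0,0,0.002,0,-1,0,0,0,0,-1,0,0,0,0,0.2,0,0,0,0,0.5])

```text
time: 20.2
tool_pos: [0.3601, 0.303, 0.0269]
eef_rot: [-0.0, 0.999, -0.035, 0.001]
contact_force: [0.3, 0.2, 0.4]
finger_gap: 0.0801
```

Emit:
apply_moves(motion=[0,0,0,0,1,0,0,0,0,1,0,0,0,0,1,0,0,0,0,1,0,0,0,0,1])

```text
time: 20.62
tool_pos: [0.3596, 0.3028, 0.0262]
eef_rot: [-0.0, 0.999, -0.035, 0.0]
contact_force: [-0.3, -0.4, 1.7]
finger_gap: 0.0556
```

Emit:
apply_moves(motion=[0,0,0,0,1,0,0,0,0,1,0,0,0,0,1])

```text
time: 20.87
tool_pos: [0.3596, 0.3028, 0.0262]
eef_rot: [0.0, 0.999, -0.035, 0.0]
contact_force: [-0.8, 0.1, 3.6]
finger_gap: 0.0555
```

Emit:
apply_moves(motion=[0,0,-0.01,0,1,0,0,-0.025,0,1,0,0,-0.03,0,1,0,0,-0.03,0,1,0.0153,0.0313,0,0,1])

```text
time: 21.28
tool_pos: [0.3723, 0.2779, 0.1271]
eef_rot: [-0.004, 1.0, -0.031, 0.003]
contact_force: [1.5, -0.2, 0.5]
finger_gap: 0.0558
```

Emit:
apply_moves(motion=[0.0153,0.0313,0,0,1,0.0153,0.0313,0,0,1,0.0153,0.0313,0,0,1,0.0153,0.0313,0,0,1,0.0153,0.0313,0,0,1])

```text
time: 21.7
tool_pos: [0.4383, 0.1075, 0.1218]
eef_rot: [0.0, 0.999, -0.035, 0.0]
contact_force: [0.2, -0.1, -1.4]
finger_gap: 0.0555
```

Emit:
apply_moves(motion=[0.0153,0.0313,0,0,1,0.0153,0.0313,0,0,1,0.0153,0.0313,0,0,1,0.0153,0.0313,0,0,1,0.0153,0.0313,0,0,1])

```text
time: 22.12
tool_pos: [0.5037, -0.054, 0.1217]
eef_rot: [-0.0, 0.999, -0.035, 0.0]
contact_force: [0.9, 0.6, -0.4]
finger_gap: 0.0556
```

Emit:
apply_moves(motion=[0.0153,0.0313,0,0,1,0.0153,0.0313,0,0,1,0.0153,0.0313,0,0,1,0.0153,0.0313,0,0,1,0.0153,0.0313,0,0,1])

```text
time: 22.53
tool_pos: [0.5691, -0.2154, 0.1217]
eef_rot: [-0.0, 0.999, -0.035, 0.0]
contact_force: [0.6, 0.3, 0.1]
finger_gap: 0.0556
```

Emit:
apply_moves(motion=[0.0153,0.0313,0,0,1,0,0,0,0,1,0,0,0,0,1,0,0,0,0,1,0,0,0,0,1])

```text
time: 22.95
tool_pos: [0.5818, -0.2446, 0.1214]
eef_rot: [-0.0, 0.999, -0.034, 0.0]
contact_force: [0.0, -0.2, -0.0]
finger_gap: 0.0554
```

```bash
python3 -c "
from h import *
plan(.582,-.246,.0325,-4,step=.02)
for n in('scene',):
  p,d=viewer.grab_frame(n); cv2.imwrite('pics/%s7.png'%n,cv2.resize(p[120:300,150:410] if n=='scene' else p[100:280,200:460],None,fx=3,fy=3)[:,:,::-1])
"
```

```text
t 22.95 p [ 0.5818 -0.2446  0.1214] th -3.9 gap 0.0554 F [ 0.  -0.2 -0. ] n 5 turn/row 0.0003
0 [0.0001 0.0003 0.0178]
1 [0.0001 0.0003 0.0178]
2 [0.0001 0.0003 0.0178]
3 [0.0001 0.0003 0.0178]
4 [0.0001 0.0003 0.0178]
```

View pics/scene7.png

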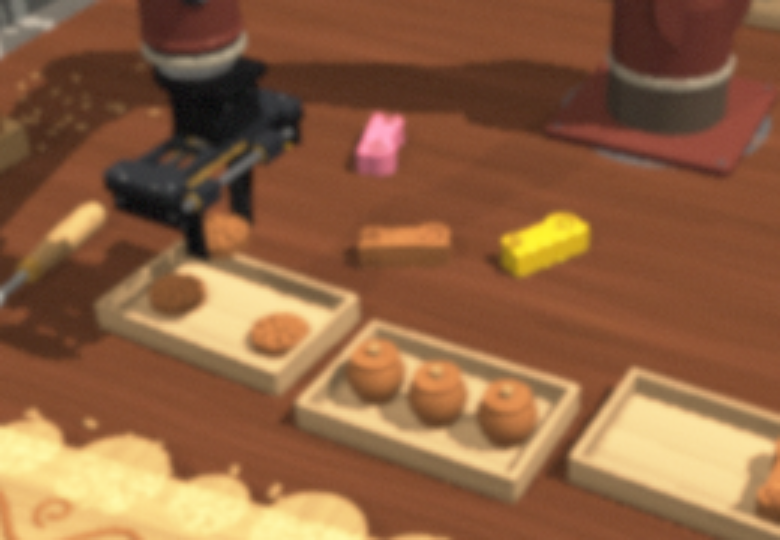

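```bash
python3 -c "
from h import *
p,d=viewer.grab_frame('scene'); W=world('scene',d)
hsv=cv2.cvtColor(p,cv2.COLOR_RGB2HSV)
m=((hsv[...,1]>135)&(W[...,2]>.012)&(W[...,2]<.036)&(W[...,0]>.535)&(W[...,0]<.635)&(W[...,1]<-.15)&(W[...,1]>-.345)).astype(np.uint8)
n,l,s,c=cv2.connectedComponentsWithStats(m)
for i in range(1,n):
  if s[i,4]>30:
    q=W[l==i]; print(s[i],c[i].round(1),q.mean(0).round(4),((q.min(0)+q.max(0))/2).round(4),np.ptp(q,0).round(3),onplane('scene',[c[i]],.018)[0].round(4))
"
```

```text
[200 211  18  14 195] [208.4 217.5] [ 0.5829 -0.3047  0.0224] [ 0.5787 -0.3107  0.021 ] [0.056 0.062 0.018] [ 0.5783 -0.3087  0.018 ]
[234 225  19  14 194] [242.4 230.9] [ 0.5959 -0.1806  0.0227] [ 0.5926 -0.1831  0.0214] [0.05  0.05  0.016] [ 0.5911 -0.1842  0.018 ]
```

Emit:
apply_moves(motion=[0,0.0005,0.02,0,1,0,0.0005,0.025,0,1,0,0,0.015,0,1,0,0,0.005,0,1,0,0,0,0,1])

```text
time: 23.47
tool_pos: [0.5809, -0.2462, 0.055]
eef_rot: [-0.001, 0.999, -0.034, -0.001]
contact_force: [0.5, -0.1, -0.3]
finger_gap: 0.0555
```

Emit:
apply_moves(motion=[0,0,0,0,1,0,0,0,0,1,0,0,0.002,0,1,0,0,0.002,0,1,0,0,0.002,0,1])

```text
time: 23.88
tool_pos: [0.582, -0.2474, 0.0505]
eef_rot: [0.0, 0.999, -0.035, 0.0]
contact_force: [0.1, -0.1, -0.4]
finger_gap: 0.0554
```

Emit:
apply_moves(motion=[0,0,0.002,0,1,0,0,0.002,0,1,0,0,0.002,0,1,0,0,0.002,0,1,0,0,0,0,1])

```text
time: 24.3
tool_pos: [0.5814, -0.2471, 0.0415]
eef_rot: [-0.0, 0.999, -0.035, -0.0]
contact_force: [0.0, -0.5, -0.1]
finger_gap: 0.0549
```

Emit:
apply_moves(motion=[0,-0.0005,0.0015,0,1,0,-0.0005,0.0015,0,1,0,0,0.0015,0,1,0,0,0.0015,0,1,0,0,0,0,1])

```text
time: 24.72
tool_pos: [0.5816, -0.2461, 0.0357]
eef_rot: [-0.0, 0.999, -0.035, -0.0]
contact_force: [0.7, 0.2, -0.8]
finger_gap: 0.0557
```

Emit:
apply_moves(motion=[0,0,0.001,0,1,0,0,0.001,0,1,0,0,0.001,0,1,0,0,0,0,1,0,0,0,0,1])

```text
time: 25.13
tool_pos: [0.5817, -0.2462, 0.033]
eef_rot: [-0.0, 0.999, -0.035, -0.0]
contact_force: [0.2, -0.6, -0.7]
finger_gap: 0.0554
```

Emit:
apply_moves(motion=[0,0,0.001,0,1,0,0,0.0005,0,1,0,0,0,0,1,0,0,0,0,1])

```text
time: 25.47
tool_pos: [0.5819, -0.2463, 0.0322]
eef_rot: [0.0, 0.999, -0.035, 0.0]
contact_force: [-2.3, 1.5, 6.2]
finger_gap: 0.0554
```

Emit:
apply_moves(motion=[0,0,0,0,0.0,0,0,0,0,-0.4,0,0,0,0,-0.6,0,0,0,0,-0.6,0,0,0,0,-0.6])

```text
time: 25.88
tool_pos: [0.5817, -0.2462, 0.0314]
eef_rot: [-0.0, 0.999, -0.035, -0.0]
contact_force: [0.6, -0.1, 0.7]
finger_gap: 0.068
```

Emit:
apply_moves(motion=[0,0,-0.01,0,-0.6,0,0,-0.025,0,-0.6,0,0,-0.03,0,-0.6,0,0,-0.03,0,-1,0,0,0,0,-1])

```text
time: 26.3
tool_pos: [0.5851, -0.2469, 0.1338]
eef_rot: [0.002, 0.999, -0.035, 0.004]
contact_force: [1.0, -0.5, 0.4]
finger_gap: 0.0763
```

Emit:
apply_moves(motion=[0,0,0,0,-1])

```text
time: 26.38
tool_pos: [0.5831, -0.2466, 0.1293]
eef_rot: [0.001, 0.999, -0.035, 0.002]
contact_force: [-0.0, -0.5, -0.3]
finger_gap: 0.0821
```

```bash
python3 -c "
from h import *
plan(.4145,-.1475,.13,27)
f=np.load('top0.npz');p=f['p']
hsv=cv2.cvtColor(p,cv2.COLOR_RGB2HSV)
m=((hsv[...,0]<18)&(hsv[...,1]>90)&(hsv[...,2]>180)).astype(np.uint8);k=np.zeros_like(m);k[185:230,345:395]=1;m&=k
c=max(cv2.findContours(m,0,cv2.CHAIN_APPROX_NONE)[0],key=cv2.contourArea)
w=onplane('top',c[:,0],.028)[:,:2].astype(np.float32)
r=cv2.minAreaRect(w*1000);print(r)
b=cv2.boxPoints(r);print(b.round(0))
# back edge: points on upper-left side
h=np.radians(26.6);yv=np.array([np.cos(h),np.sin(h)]);xv=np.array([np.sin(h),-np.cos(h)])
Y=w@yv*1000;X=w@xv*1000;X0=(X.min()+X.max())/2
print('len',np.ptp(X),'wid',np.ptp(Y))
for lo in range(-45,45,10):
  s=(X-X0>=lo)&(X-X0<lo+10);print(lo,Y[s].max().round(1),Y[s].min().round(1))
print('X0',X0)
"
```

```text
t 26.38 p [ 0.5831 -0.2466  0.1293] th -4.0 gap 0.0821 F [-0.  -0.5 -0.3] n 6 turn/row -0.0902
0 [-0.0292 -0.0145 -0.0003]
1 [-0.0278 -0.0171 -0.0003]
2 [-0.0261 -0.0195 -0.0003]
3 [-0.0243 -0.0218 -0.0003]
4 [-0.0222 -0.0239 -0.0003]
5 [-0.0199 -0.0258 -0.0003]
((410.03057861328125, -144.5109405517578), (39.87995147705078, 91.34893798828125), 29.10527229309082)
[[ 370. -114.]
 [ 415. -194.]
 [ 450. -175.]
 [ 405.  -95.]]
len 90.41919906249808 wid 41.262104714002305
-45 320.0 283.5
-35 318.8 280.8
-25 318.8 280.9
-15 320.3 287.7
-5 321.7 287.8
5 321.8 287.9
15 321.9 287.9
25 322.0 286.7
35 322.1 285.3
X0 312.61467670952504
```

Emit:
apply_moves(motion=[-0.0292,-0.0145,0,-0.096,-1,-0.0278,-0.0171,0,-0.096,-1,-0.0261,-0.0195,0,-0.096,-1,-0.0243,-0.0218,0,-0.096,-1,-0.0222,-0.0239,0,-0.096,-1])

```text
time: 26.8
tool_pos: [0.4381, -0.1643, 0.1253]
eef_rot: [-0.001, 0.979, 0.206, -0.001]
contact_force: [-0.3, -0.5, -0.1]
finger_gap: 0.0869
```

Emit:
apply_moves(motion=[-0.0199,-0.0258,0,-0.096,-1,0,0,0,0,-1,0,0,0,0,-1,0,0,0,0,-1])

```text
time: 27.13
tool_pos: [0.4118, -0.1499, 0.1265]
eef_rot: [0.0, 0.968, 0.25, 0.0]
contact_force: [0.2, -0.9, 0.7]
finger_gap: 0.0873
```

```bash
python3 -c "
from h import *
plan(.4155,-.1465,.028,29,step=.025)
for n in('scene','top'):
  p,d=viewer.grab_frame(n); cv2.imwrite('pics/%s8.png'%n,cv2.resize(p[120:300,150:410] if n=='scene' else p[100:280,200:460],None,fx=3,fy=3)[:,:,::-1])
"
```

```text
t 27.13 p [ 0.4118 -0.1499  0.1265] th 28.9 gap 0.0873 F [ 0.2 -0.9  0.7] n 4 turn/row -0.0003
0 [ 0.0012 -0.0003  0.0246]
1 [ 0.0012 -0.0003  0.0246]
2 [ 0.0012 -0.0003  0.0246]
3 [ 0.0012 -0.0003  0.0246]
```

View pics/scene8.png

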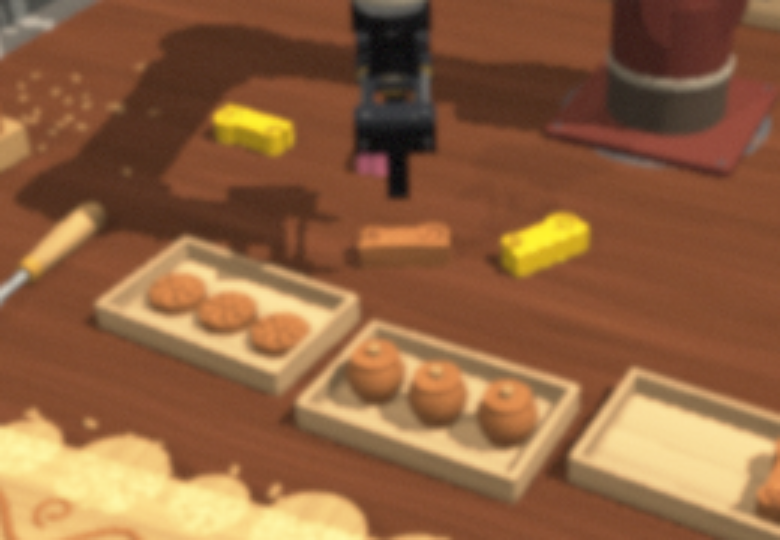

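View pics/top8.png

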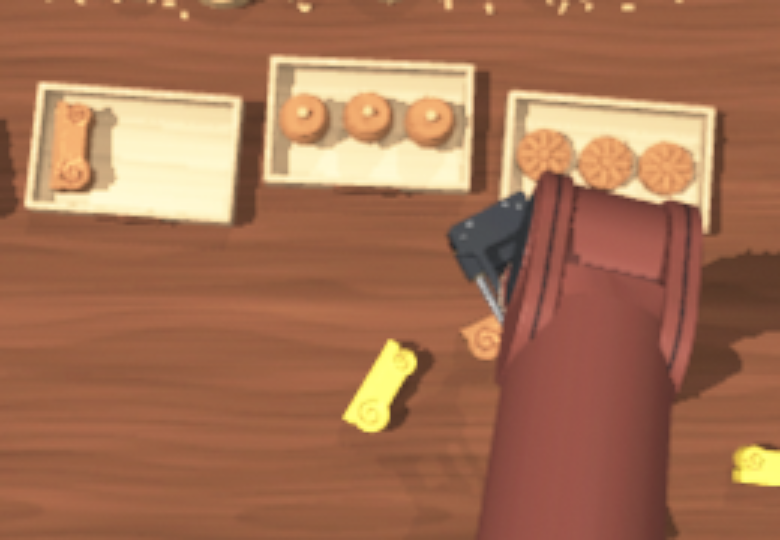

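All three rosettes lie flat and separate in their tray. The gripper is square to the bracket. I'll descend.

Emit:
apply_moves(motion=[0.0012,0,0.025,0,-1,0.0012,0,0.025,0,-1,0.0012,0,0.025,0,-1,0.0012,0,0.014,0,-1,0,0,0.006,0,-1])

```text
time: 27.65
tool_pos: [0.4154, -0.1465, 0.0292]
eef_rot: [-0.002, 0.968, 0.25, -0.001]
contact_force: [-0.9, 0.7, 0.1]
finger_gap: 0.0868
```

Emit:
apply_moves(motion=[0,0,0.002,0,-1,0,0,0.001,0,-1,0,0,0,0,-1,0,0,0,0,0.2,0,0,0,0,0.5])

```text
time: 28.07
tool_pos: [0.4165, -0.1476, 0.0294]
eef_rot: [0.001, 0.968, 0.25, 0.001]
contact_force: [0.6, -0.0, 0.6]
finger_gap: 0.0802
```

Emit:
apply_moves(motion=[0,0,0,0,1,0,0,0,0,1,0,0,0,0,1,0,0,0,0,1,0,0,0,0,1])

```text
time: 28.48
tool_pos: [0.4159, -0.1472, 0.0286]
eef_rot: [0.0, 0.968, 0.25, 0.0]
contact_force: [-0.8, -0.4, -0.2]
finger_gap: 0.0482
```

Emit:
apply_moves(motion=[0,0,0,0,1,0,0,0,0,1,0,0,0,0,1,0,0,0,0,1,0,0,0,0,1])

```text
time: 28.9
tool_pos: [0.4158, -0.1472, 0.0285]
eef_rot: [-0.0, 0.968, 0.25, -0.0]
contact_force: [-0.3, -0.3, 0.3]
finger_gap: 0.0319
```

Emit:
apply_moves(motion=[0,0,0,0,1,0,0,0,0,1,0,0,-0.01,0,1,0,0,-0.025,0,1,0,0,-0.03,0,1], grip_force=20)

```text
time: 29.32
tool_pos: [0.4147, -0.1462, 0.0936]
eef_rot: [-0.002, 0.968, 0.251, -0.001]
contact_force: [0.9, -0.8, -1.0]
finger_gap: 0.0316
```

Emit:
apply_moves(motion=[0,0,-0.03,0,1,0,0,-0.01,0,1,0,0,0,0,1,0,0,0,0,1])

```text
time: 29.65
tool_pos: [0.4159, -0.1473, 0.1337]
eef_rot: [0.001, 0.968, 0.25, 0.0]
contact_force: [0.4, 0.5, -1.7]
finger_gap: 0.0317
```

```bash
python3 -c "
from h import *
plan(.593,.219,.13,85.8)
"
```

```text
t 29.65 p [ 0.4159 -0.1473  0.1337] th 29.0 gap 0.0317 F [ 0.4  0.5 -1.7] n 12 turn/row -0.0826
0 [ 0.0277 -0.0196  0.0003]
1 [ 0.0292 -0.0172  0.0003]
2 [ 0.0305 -0.0147  0.0003]
3 [ 0.0317 -0.0122  0.0003]
4 [ 0.0325 -0.0095  0.0003]
5 [ 0.0332 -0.0068  0.0003]
6 [ 0.0337 -0.004   0.0003]
7 [ 0.0339 -0.0012  0.0003]
8 [0.0339 0.0016 0.0003]
9 [0.0336 0.0044 0.0003]
10 [0.0332 0.0071 0.0003]
11 [0.0324 0.0098 0.0003]
```

Emit:
apply_moves(motion=[0.0277,-0.0196,0,-0.0826,1,0.0292,-0.0172,0,-0.0826,1,0.0305,-0.0147,0,-0.0826,1,0.0317,-0.0122,0,-0.0826,1,0.0325,-0.0095,0,-0.0826,1])

```text
time: 30.07
tool_pos: [0.489, 0.007, 0.1319]
eef_rot: [-0.001, 0.895, 0.445, -0.001]
contact_force: [1.3, -0.0, -0.9]
finger_gap: 0.0317
```

Emit:
apply_moves(motion=[0.0332,-0.0068,0,-0.0826,1,0.0337,-0.004,0,-0.0826,1,0.0339,-0.0012,0,-0.0826,1,0.0339,0.0016,0,-0.0826,1,0.0336,0.0044,0,-0.0826,1])

```text
time: 30.48
tool_pos: [0.563, 0.1594, 0.1313]
eef_rot: [-0.001, 0.785, 0.619, -0.001]
contact_force: [0.5, -0.0, -0.0]
finger_gap: 0.0319
```

Emit:
apply_moves(motion=[0.0332,0.0071,0,-0.0826,1,0.0324,0.0098,0,-0.0826,1,0,0,0,0,1,0,0,0,0,1,0,0,0,0,1])

```text
time: 30.9
tool_pos: [0.5919, 0.2188, 0.1315]
eef_rot: [-0.001, 0.733, 0.681, -0.001]
contact_force: [-0.5, -0.6, -1.0]
finger_gap: 0.0317
```

```bash
python3 -c "
from h import *
plan(.593,.219,.0345,85.8,step=.025)
for n in('scene','top'):
  p,d=viewer.grab_frame(n); cv2.imwrite('pics/%s9.png'%n,cv2.resize(p[140:320,250:510] if n=='scene' else p[100:280,200:460],None,fx=3,fy=3)[:,:,::-1])
"
```

```text
t 30.9 p [0.5919 0.2188 0.1315] th 85.8 gap 0.0317 F [-0.5 -0.6 -1. ] n 4 turn/row -0.0001
0 [0.0001 0.0003 0.0243]
1 [0.0001 0.0003 0.0243]
2 [0.0001 0.0003 0.0243]
3 [0.0001 0.0003 0.0243]
```

View pics/scene9.png

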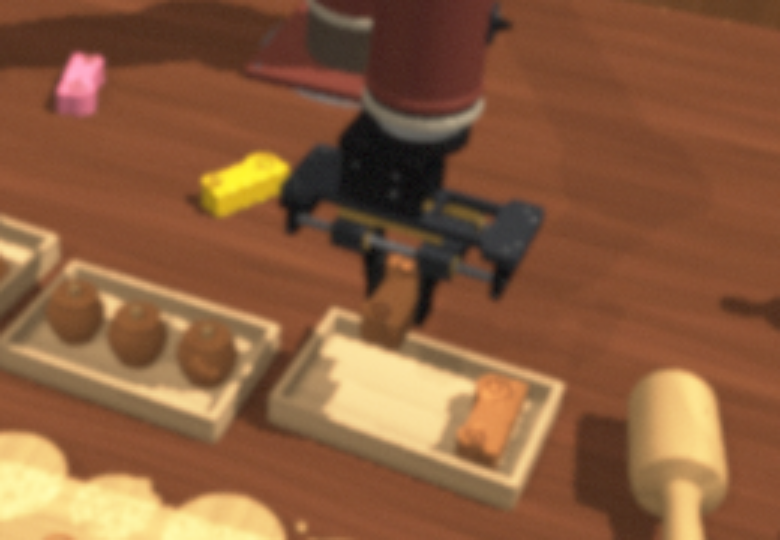

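View pics/top9.png

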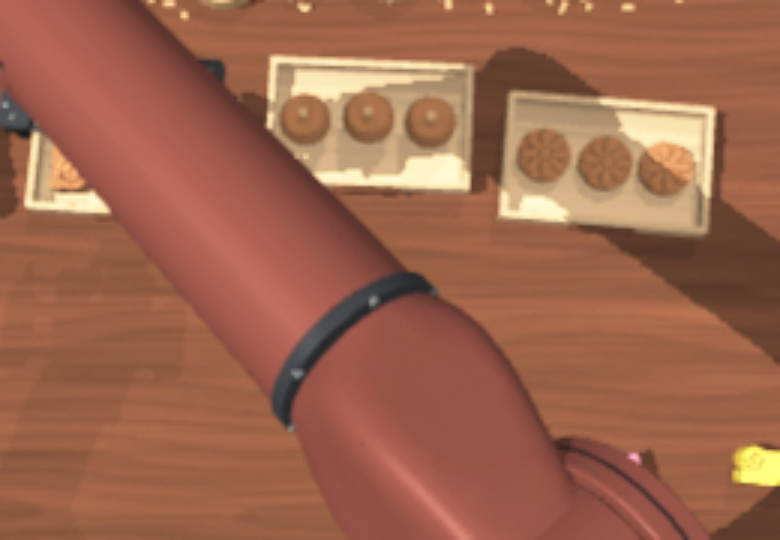

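The bracket is held level, roughly parallel to the one already there, over the free middle of its tray. I'll lower it.

Emit:
apply_moves(motion=[0,0,0.022,0,1,0,0,0.025,0,1,0,0,0.022,0,1,0,0,0.012,0,1,0,0,0.004,0,1])

```text
time: 31.42
tool_pos: [0.5919, 0.2172, 0.0464]
eef_rot: [-0.0, 0.733, 0.68, -0.002]
contact_force: [-0.1, -0.6, -1.1]
finger_gap: 0.0319
```

Emit:
apply_moves(motion=[0,0,0.002,0,1,0,0,0.002,0,1,0,0,0,0,1,0,0,0,0,1,0,0,0,0,1])

```text
time: 31.83
tool_pos: [0.5935, 0.2194, 0.0455]
eef_rot: [0.0, 0.733, 0.681, 0.001]
contact_force: [-0.2, 0.4, -0.5]
finger_gap: 0.0317
```

Emit:
apply_moves(motion=[0,0,0.002,0,1,0,0,0.002,0,1,0,0,0.002,0,1,0,0,0.002,0,1,0,0,0,0,1])

```text
time: 32.25
tool_pos: [0.5927, 0.219, 0.036]
eef_rot: [-0.0, 0.733, 0.681, -0.0]
contact_force: [-0.2, -0.5, -0.4]
finger_gap: 0.0319
```

Emit:
apply_moves(motion=[0,0,0.001,0,1,0,0,0.001,0,1,0,0,0.001,0,1,0,0,0,0,1,0,0,0,0,1])

```text
time: 32.67
tool_pos: [0.593, 0.2192, 0.0346]
eef_rot: [0.0, 0.733, 0.681, -0.0]
contact_force: [-4.7, -2.6, 10.1]
finger_gap: 0.032
```

Emit:
apply_moves(motion=[0,0,0,0,0.2,0,0,0,0,0,0,0,0,0,-0.3,0,0,0,0,-0.3,0,0,0,0,-0.3])

```text
time: 33.08
tool_pos: [0.5929, 0.2191, 0.0334]
eef_rot: [-0.0, 0.733, 0.681, -0.0]
contact_force: [0.4, 0.5, -0.5]
finger_gap: 0.0525
```

Emit:
apply_moves(motion=[0,0,0,0,-0.3,0,0,-0.01,0,-0.3,0,0,-0.02,0,-0.3,0,0,-0.03,0,-0.3,0,0,-0.035,0,-0.3])

```text
time: 33.5
tool_pos: [0.592, 0.2188, 0.1289]
eef_rot: [-0.001, 0.733, 0.681, -0.001]
contact_force: [1.2, -0.3, 0.1]
finger_gap: 0.057
```

Emit:
apply_moves(motion=[0,0,-0.035,0,-0.3,-0.03,0,-0.01,0,-0.3,-0.035,0,0,0,-0.3,-0.035,0,0,0,-0.3,-0.035,0,0,0,-0.3])

```text
time: 33.92
tool_pos: [0.5829, 0.0834, 0.1747]
eef_rot: [0.0, 0.732, 0.681, 0.0]
contact_force: [1.2, -1.4, 0.6]
finger_gap: 0.0566
```

Emit:
apply_moves(motion=[-0.035,0,0,0,-0.3,-0.035,0,0,0,-0.3,-0.035,0,0,0,-0.3,-0.035,0.0,0,0,-0.3,0,0,0,0,-0.3])

```text
time: 34.33
tool_pos: [0.5723, -0.0641, 0.1737]
eef_rot: [0.001, 0.736, 0.677, -0.002]
contact_force: [0.4, -1.7, -0.0]
finger_gap: 0.0568
```

```bash
cat > chk.py <<'E'
from h import *
import sys
k=sys.argv[1]
s=telemetry.read_state(); print(s["time"],s["tool_pos"])
for n in('scene','top'):
  p,d=viewer.grab_frame(n); cv2.imwrite(f'pics/{n}{k}.png',p[:,:,::-1]); np.savez(f'{n}{k}.npz',p=p,d=d)
E
python3 chk.py A
```

```text
34.3333 [ 0.57225934 -0.06408915  0.1736865 ]
```

View pics/sceneA.png

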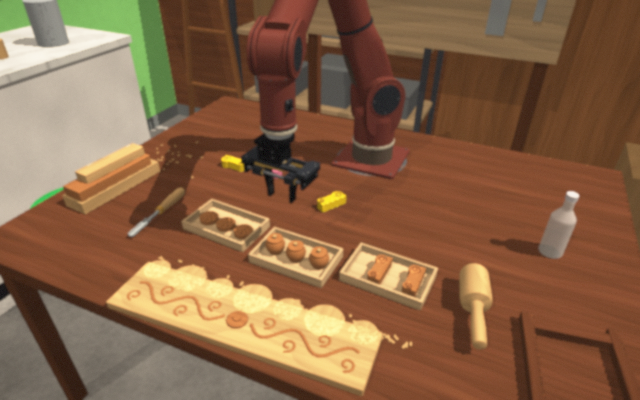

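View pics/topA.png

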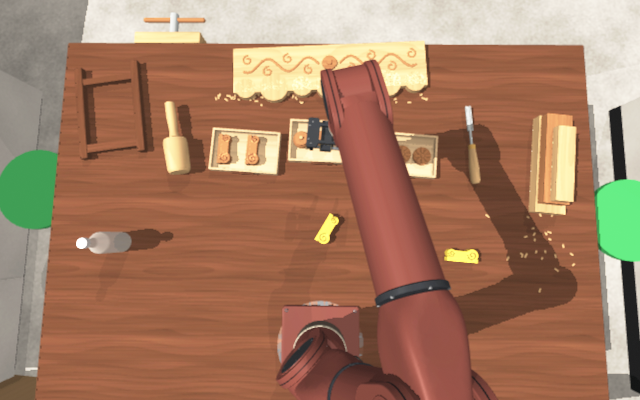

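Every part is in its tray. The bracket at top-view (253,150) lies parallel to its neighbour at (225,149), and the mallet and gouge look unmoved. Now a numeric check.

Run:
```python
from h import *
T=dict(foot=((.6225,.001),-3.5),ros=((.583,-.247),-4.5),br=((.590,.245),-4.3))
for n in("scene","top"):
    f=np.load(n+"A.npz");p,W=f["p"],world(n,f["d"]);hsv=cv2.cvtColor(p,cv2.COLOR_RGB2HSV)
    for k,(c,a) in T.items():
        a=np.radians(a);dx=W[...,0]-c[0];dy=W[...,1]-c[1]
        X=dx*np.cos(a)+dy*np.sin(a);Y=-dx*np.sin(a)+dy*np.cos(a)
        m=((abs(X)<.055)&(abs(Y)<.096)&(W[...,2]>.013)&(W[...,2]<.075)&(hsv[...,1]>125)&(hsv[...,0]<20)).astype(np.uint8)
        nn,l,s,cc=cv2.connectedComponentsWithStats(m,connectivity=4)
        for i in range(1,nn):
            if s[i,4]>80:
                q=l==i;x,y,z=X[q],Y[q],W[...,2][q]
                t=z>np.percentile(z,50)
                A=np.c_[x[t],y[t],np.ones(t.sum())];g=np.linalg.lstsq(A,z[t],rcond=None)[0]
                r=cv2.minAreaRect(np.c_[x[t],y[t]].astype(np.float32)*1000)
                print(n,k,"trayXY",np.round([(x.min()+x.max())/2,(y.min()+y.max())/2],3),"ztop",np.percentile(z,[50,95]).round(4),"slope",g[:2].round(2),"rect",np.round(r[1],0),round(r[2],1))
# mallet / gouge change, scene
a=np.load("scene0.npz")["p"].astype(int);b=np.load("sceneA.npz")["p"].astype(int)
D=abs(a-b).sum(2);print("diff mallet",(D[255:350,450:500]>60).sum(),"gouge(shaded)",(D[185:240,120:190]>60).sum())
a=np.load("top0.npz")["d"];b=np.load("topA.npz")["d"];print("depth mallet",(abs(a-b)[95:180,155:195]>.008).sum(),"gouge",(abs(a-b)[100:190,460:485]>.008).sum())
```

```text
scene foot trayXY [ 0.002 -0.062] ztop [0.0458 0.0558] slope [-0.09 -0.03] rect [46. 42.] 32.5
scene foot trayXY [0.005 0.002] ztop [0.0457 0.0559] slope [-0.07 -0.03] rect [42. 44.] 89.5
scene foot trayXY [-0.002  0.066] ztop [0.0459 0.0555] slope [-0.06 -0.03] rect [44. 41.] 68.2
scene ros trayXY [0.    0.001] ztop [0.0228 0.027 ] slope [-0. -0.] rect [176.  53.] 87.1
scene br trayXY [ 0.001 -0.027] ztop [0.0346 0.0375] slope [0. 0.] rect [91. 39.] 2.4
scene br trayXY [-0.003  0.061] ztop [0.0346 0.0373] slope [ 0.   -0.02] rect [90. 38.] 2.4
top foot trayXY [-0.007  0.07 ] ztop [0.0513 0.0552] slope [ 0.02 -0.01] rect [40. 34.] 5.3
top ros trayXY [-0.001 -0.007] ztop [0.0227 0.0276] slope [-0.03  0.06] rect [40. 26.] 15.0
top ros trayXY [-0.004 -0.062] ztop [0.023  0.0272] slope [0.01 0.01] rect [41. 48.] 74.4
top br trayXY [-0.004  0.061] ztop [0.0338 0.0377] slope [ 0.   -0.03] rect [89. 36.] 4.2
top br trayXY [-0.001 -0.029] ztop [0.0341 0.0378] slope [-0.  0.] rect [89. 35.] 3.1
diff mallet 0 gouge(shaded) 1834
depth mallet 67 gouge 45
```

```bash
python3 -c "
from plant import ctrl
print(ctrl.sign_off())"
```

```text
the job is handed in; nothing more can be done
None
```

I sorted all five parts into their trays and handed the job in at about 34 s, well inside the 125 s limit. Each part was lowered until the wrist force showed contact with the tray floor (6–12 N) before I let go.

**Feet and rosettes:** in the last pictures both feet stand upright, at tray y of about 2 and −62 mm. Both rosettes lie flat, at about 0 and −62 mm, judged partly from where the tool set them down. Their measured tops match the parts that were already in the trays.

**Bracket:** it lies flat, near x ≈ 0 and y ≈ −28 mm in its tray. Its length is within a few degrees of the tray's x and parallel to the bracket already there.

**Mallet, gouge and look-alikes:** the mallet looks unmoved in both views. The scene picture differed at the gouge because the arm's shadow fell on it. The depth there changed at only 45 pixels, which I put down to edge noise, and the arm never came near it. I never touched the yellow or pink look-alikes.

**Weaker checks:** in the last top view the arm hid two of the feet and part of the rosettes, so I judged those mainly from the scene camera. That view merged the three touching-looking rosettes into one blob, but a picture taken before I picked up the bracket showed them flat and separate.

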